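Refit the rinsed soap cups in the dispenser

TASK

The soap cups have been rinsed and must go back in the dispenser. Swing its lid open, lift every cup that hangs on the draining rack up and off its hook and stand it upright in the dispenser with the cup that was left there, in any order, all in one row pushed up tight against the water-inlet end wall and against one another with no gaps, so that each one is under its jet; then shut the lid fully. Do not tip a cup over, and leave the bottle, the carton and the brush where they are.

Things in the scene. Friction and masses are not known exactly. Their poses are not given: they have to be found in the camera images.
- dispenser: Fixed stainless trough, mm: inside 122 (its x) by 340 (its y), walls 4, floor 5 thick, rim 127 high. Origin: centre of its underside. +y: towards the water-inlet end (copper pipe, black valve); -x: front, the robot's side. Five brass jets stick 9 out of the front wall inside, 112 high, 28, 84, 140, 196, 252 from the inlet end wall. Room for five cups and 60 to spare.
- row_stop (a point): Foot of the inner face of the trough's water-inlet end wall, at mid depth on the inner floor (5 mm above the bench); axes as the dispenser's, so the inside runs from here to y = -340. A cup standing there has its origin at z = 0 here; in a tight row the cups' origins are at y = -28, -84, -140, -196, -252.
- lid (a joint): Angle of the trough's lid (clear plate 5 mm thick, 134 deep, 348 long, lying on the rim), rad: 0 shut, grows as its front edge swings up and back, stop at 1.85. Stiff hinge: it stays where it is left (0.32 N m to move it, 2 to 6 N at the handle).
- lid_handle (a point): Middle of the lid's handle: a round black bar, diameter 10 mm, along the dispenser's y, 90 clear between its posts, 45 above the lid's underside (35 clear beneath it), 120 in front of the hinge line and 14 behind the lid's front edge. It can turn between the pads as the lid swings.
- lid_hinge (a point): Middle of the lid's hinge line, on the rear (+x) rim: x = +65, y = 0, z = 127 mm in the dispenser's frame; the axis is the dispenser's y.
- rack: Fixed draining rack, mm: steel drip tray 170 (x) by 345 (y), rim 16 high, a post 157 high at each end, a rail (front x = 40, top z = 155) with 4 upturned hooks at y = -112.5, -37.5, 37.5, 112.5 towards -x, the robot's side: wire 6 thick, z = 145, tip at x = 29 up to z = 160. Origin: underside, 5 behind the tray's centre. Raise a cup 13 to 50 (25 is good), then draw it 20 or more to -x.
- cup1: White plastic soap cup, open top, mm: 110 deep (x), 56 wide (y), rim 75 high, walls 3; 0.1 to 0.2 kg. Origin: centre of its underside, z up. Handle: flat-sided bar along y over the cup's centre, 10 thick, 12 high, 42 clear between posts, its middle at x = 0, z = 97. Back (+x) wall rises to z = 115 as a slotted ear. Cup1 stands loose in the trough, ear to the hinge side, somewhere off the end wall.
- softener: Bystander: blue plastic bottle, diameter 68 mm, 190 high, standing; origin: centre of its underside.
- carton: Bystander: cardboard soap carton 50 by 85 by 120 mm high, standing; origin: centre of its underside.
- scrubber: Bystander: wooden scrubbing brush, 130 by 45 by 36 mm high, lying bristles down; origin: centre of its underside.
- cup2: Soap cup like cup1, with the same frame; hangs upright on one of the rack's hooks at the start (origin at x = -19, z = 43 mm and with the yaw of the rack; the hook is in the slot of its ear, 18 wide, z = 40 to 105), or is absent.
- cup3: Soap cup like cup1, with the same frame; hangs upright on one of the rack's hooks at the start (origin at x = -19, z = 43 mm and with the yaw of the rack; the hook is in the slot of its ear, 18 wide, z = 40 to 105), or is absent.
- cup4: Soap cup like cup1, with the same frame; hangs upright on one of the rack's hooks at the start (origin at x = -19, z = 43 mm and with the yaw of the rack; the hook is in the slot of its ear, 18 wide, z = 40 to 105), or is absent.
- cup5: Soap cup like cup1, with the same frame; hangs upright on one of the rack's hooks at the start (origin at x = -19, z = 43 mm and with the yaw of the rack; the hook is in the slot of its ear, 18 wide, z = 40 to 105), or is absent.
There are look-alikes about, which are no part of the job. What is shaped like the cup3 but red is not meant.

How it is judged:
On the way, in this order (a step that is already met when the one before it is completed fails the run):
1. The dispenser's lid is swung open (more than 1.2 rad) (value of joint lid above 1.2 rad), for 0.2 s.
2. Every cup stands let go in the dispenser, the row tight against the inlet end wall ((y of cup1 in the frame of row_stop between -0.032 and -0.024 m or y of cup2 in the frame of row_stop between -0.032 and -0.024 m or y of cup3 in the frame of row_stop between -0.032 and -0.024 m or y of cup4 in the frame of row_stop between -0.032 and -0.024 m or y of cup5 in the frame of row_stop between -0.032 and -0.024 m) and (y of cup1 in the frame of row_stop between -0.088 and -0.08 m or y of cup2 in the frame of row_stop between -0.088 and -0.08 m or y of cup3 in the frame of row_stop between -0.088 and -0.08 m or y of cup4 in the frame of row_stop between -0.088 and -0.08 m or y of cup5 in the frame of row_stop between -0.088 and -0.08 m) and (y of cup1 in the frame of row_stop between -0.144 and -0.136 m or y of cup2 in the frame of row_stop between -0.144 and -0.136 m or y of cup3 in the frame of row_stop between -0.144 and -0.136 m or y of cup4 in the frame of row_stop between -0.144 and -0.136 m or y of cup5 in the frame of row_stop between -0.144 and -0.136 m) and (y of cup1 in the frame of row_stop between -0.2 and -0.192 m or y of cup2 in the frame of row_stop between -0.2 and -0.192 m or y of cup3 in the frame of row_stop between -0.2 and -0.192 m or y of cup4 in the frame of row_stop between -0.2 and -0.192 m or y of cup5 in the frame of row_stop between -0.2 and -0.192 m or y of each of cup1, cup2, cup3, cup4, cup5 in the frame of row_stop above -0.144 m) and y of each of cup1, cup2, cup3, cup4, cup5 in the frame of row_stop above -0.256 m and x of cup1 in the frame of row_stop between -0.012 and 0.012 m and z of each of cup1, cup2, cup3, cup4, cup5 in the frame of row_stop below 0.005 m and angle between each of cup1, cup2, cup3, cup4, cup5's own z axis and vertical below 0.06 rad and angle between the y axis of each of cup1, cup2, cup3, cup4, cup5 and the y axis of row_stop, either way round below 0.06 rad and linear speed of each of cup1, cup2, cup3, cup4, cup5 below 0.02 m/s and contact force between each of cup1, cup2, cup3, cup4, cup5 and the fingers below 0.3 N and x of cup2 in the frame of row_stop between -0.012 and 0.012 m and x of cup3 in the frame of row_stop between -0.012 and 0.012 m and x of cup4 in the frame of row_stop between -0.012 and 0.012 m and x of cup5 in the frame of row_stop between -0.012 and 0.012 m), for 0.2 s.
At the end, for the whole second after the job is handed in: Every cup stands upright and at rest on the dispenser's floor, squared to the trough (within 0.06 rad), in one unbroken row from the inlet end wall: each cup within 4 mm of where it would be if the row were perfectly tight (any order). The lid is shut (less than 0.04 rad) (all of step 2 and value of joint lid below 0.04 rad); the robot touches nothing.
It fails at once if A cup is tipped over (leans more than 45 degrees) (angle between any of cup1, cup2, cup3, cup4, cup5's own z axis and vertical above 0.785 rad).
It fails at once if The bottle, the carton or the brush is moved more than 25 mm or the bottle or carton knocked over (distance of any of softener, carton, scrubber from where it was at the start of the episode above 0.025 m or angle between any of softener, carton's own z axis and vertical above 0.5 rad).
Of cup2, cup3, cup4, cup5 only 2 to 4 are there at a start; the rules pass over those that are not, and their reading is None.
At some moment in a run one of cup1 may be knocked a few centimetres aside while the robot is not near it.
It also fails if it takes over 210 s, if anything falls off the work surface, if the arm or the gripper's body presses on something with over 40 N, if the wrist force passes 120 N, or if a joint passes its speed limit or range.

ROBOT

A 7-joint arm with a two-finger parallel gripper is mounted at the origin on the work surface. World frame = base frame: x ahead of the robot, y to its left, z up, the work surface at z = 0. Lengths are in m, angles in rad, forces in N, time in s.
With the tool pointing down it reaches from about 0.425 to 0.875 m from the base axis. Payload 8.4 kg.
Tool frame: the origin (TCP) lies at the very end of the fingers, on their centre line; the grasp point (between the pads) lies 19 mm behind it (ctrl.hold_point_z is the distance from the TCP to the grasp point, in m); z points along the fingers, y is the line along which they close (so a half turn about z gives the same grasp; the last joint's range is limited). The gripper opens to 87 mm and grips with 3 to 60 N. Pads are 19 mm wide; open, the fingers measure 117 mm over their backs; the gripper's body (75 mm by 190 mm) begins 51 mm behind the grasp point.
Start: joints at [-1.443, 0.333, 0.04, 1.465, -0.013, 1.343, -0.059], TCP at [0.146, 0.633, 0.223] pointing down, gripper open.
Joint ranges: [-2.58, 2.58], [-0.38, 2.09], [-1.3, 1.39], [0.25, 2.4], [-1.5, 4.64], [0.08, 2.09], [-2.65, 2.65]. Speed limits (rad/s): [2.22, 2.22, 2.79, 2.79, 3.14, 3.14, 3.14].

INTERFACE

Orientations are given as a rotation vector (axis times angle).
In Python, from bench import ctrl gives the robot as it stands.
- The arm moves only by the tool servo_tool, never from a script. Its argument "deltas" is a list of rows, each a list of 7 numbers: the opening, from 0 (shut) to 1 (fully open), then the shift along the world's x, y, z in mm, then the turn, a rotation vector about the world's x, y, z in degrees. A call has 1 to 10 rows; each row shifts and turns the commanded pose from where the row before left it; what a row does not reach is not made up. A row lasts 1/8 s, in which the tool goes at most 62.5 mm and 10.7 degrees, less where a joint would pass 70% of its speed; a pose out of reach is approached as far as the arm can. A call with a gripper value outside its range is refused whole. The fingers move at their own pace and stop on an object; the grip force is fixed at half the most. Time passes only in rows, so rows that do not move let the fingers close. It gives the time, the measured TCP pose, the force, the opening and the grip force at its end, in the units of the state.
- ctrl.state(): the state, without advancing time (a new reading comes with each control period).
- ctrl.read_camera(name): name is "side" or "top" or "wrist"; returns a dict with "img" (480x640x3 uint8, red, green, blue), "K" (3x3 intrinsics, pixels), "R" (3x3) and "t" (3): a world point X has camera coordinates R X + t. Camera axes: x right, y down, z forward; pixel columns grow to the right and rows downward; lengths in m; the calibration is good to about 2 mm. A picture is of the moment at which its call begins. There is no depth.
- ctrl.close_job(): hands the job in; it is judged then, once.
The state is a dict: "time_s": time; "joint_positions": joint angles; "qd": joint speeds; "effort": joint torques, N m; "position": TCP position; "ee_rot": TCP orientation; "wrist_force": force on the tool from outside, world axes, zero at the start; "torque": the same for the moment, N m; "opening": opening from 0.0 (shut) to 1.0 (fully open); "grasp_force": force on a finger pad.
Only numpy, scipy, OpenCV 4.12 (cv2) and the standard library are available. Lean on these libraries where they do the work, as an engineer would, in place of code of your own. Each camera call takes 0.05 s, during which the arm holds its last target. There are 200 camera calls.

## Working session

There is one attempt and no reset: what is moved stays moved. The work goes in short steps, Python scripts to look and compute and a tool call to move; the robot and the scene stay as the last step left them, time stands still between calls to the robot, and variables do not carry over. Pictures are saved under pics/ and viewed, at most 17 in all, crops included, and the job is handed in when it is done.

Besides the shell and the picture viewer there is one more tool, called after "Request:" by a JSON object that holds its "fn" and its "kwargs". servo_tool: Moves the arm, as the interface text tells. Its arguments: {"type":"object","properties":{"deltas":{"type":"array","items":{"type":"array","items":{"type":"number"}}}},"required":["deltas"]}

```bash
mkdir -p pics
cat > h.py <<'E'
import numpy as np, cv2
from bench import ctrl
def cam(n):
    c=ctrl.read_camera(n); return {k:np.array(c[k]) for k in("img","K","R","t")}
def save(c,f): cv2.imwrite('pics/'+f,c['img'][:,:,::-1])
def ray(c,uv):
    d=c['R'].T@np.linalg.inv(c['K'])@np.array([uv[0],uv[1],1.]); o=-c['R'].T@c['t']; return o,d/np.linalg.norm(d)
def onz(c,uv,z):
    o,d=ray(c,uv); return o+d*(z-o[2])/d[2]
def proj(c,X):
    p=c['K']@(c['R']@np.array(X,float)+c['t']); return p[:2]/p[2]
def tri(rs):
    A=np.zeros((3,3));b=np.zeros(3)
    for o,d in rs:
        P=np.eye(3)-np.outer(d,d);A+=P;b+=P@o
    X=np.linalg.solve(A,b); return X,[np.linalg.norm((np.eye(3)-np.outer(d,d))@(X-o)) for o,d in rs]
E
python3 - <<'E'
from h import *
import pickle
D={}
for n in("side","top","wrist"):
    c=cam(n);save(c,n+'0.png');D[n]=c;print(n,-c['R'].T@c['t'],c['R'][2],c['K'][0,0])
pickle.dump(D,open('d0.pkl','wb'))
s=ctrl.state();print(s['time_s'],s['position'],s['ee_rot'],s['opening'],ctrl.hold_point_z)
E
```

```text
side [0.68327864 0.83563018 0.89243155] [-0.13119895 -0.72299181 -0.67828436] 520.837376228461
top [ 4.24389354e-01 -6.60640140e-04  1.43109882e+00] [ 0.1144835  -0.0089016  -0.99338527] 486.30443198903987
wrist [0.07112158 0.65032186 0.3836604 ] [ 0.27367672 -0.06446793 -0.95965876] 341.6239878131308
0.15 [0.14606535 0.63303013 0.22187339] [-3.55427782e-01 -3.12134327e+00  1.88854870e-03] 1.0011273517189414 0.0187
```

View pics/top0.png

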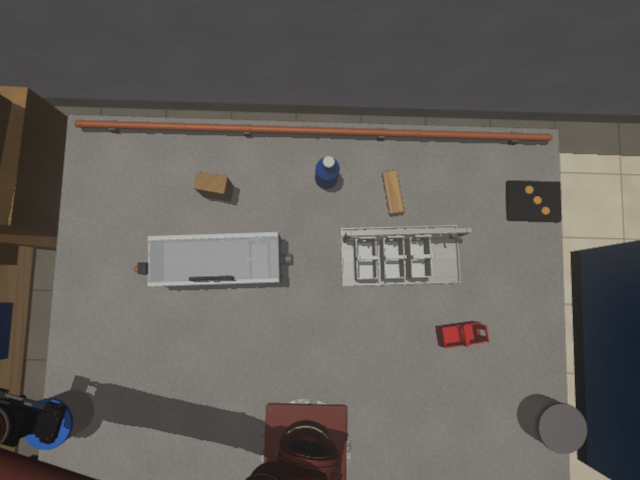

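View pics/side0.png

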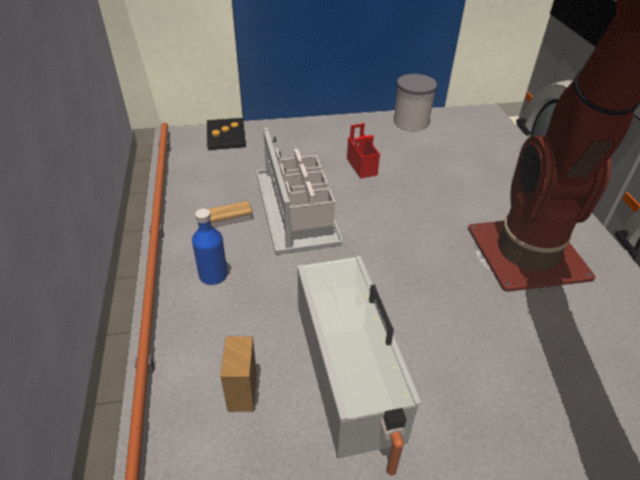

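Top: trough at px (148..280, 233..287), with the inlet valve at its left end (+y) and cup1 at its right end (~258,252). The rack is at (342..460, 228..285) and has three cups at columns ~366, 393 and 420. What could be taken for a cup: the three white hanging ones (366/393/420, 258), cup1 in the trough (258,252), and the red look-alike (463,334), which I rule out by colour. One enlarged crop to check and pick corners.

Run:
```python
import pickle,cv2,numpy as np
from h import *
D=pickle.load(open('d0.pkl','rb'))
i=D['top']['img'][:,:,::-1]
a=cv2.resize(i[222:297,130:300],(800,353),interpolation=cv2.INTER_CUBIC)
b=cv2.resize(i[220:292,336:476],(480,247),interpolation=cv2.INTER_CUBIC)
o=np.zeros((600,800,3),np.uint8);o[:353]=a;o[353:600,:480]=b
o=o
cv2.imwrite('pics/crop1.png',o)
j=D['side']['img'][:,:,::-1]
a=cv2.resize(j[250:460,285:425],(400,600),interpolation=cv2.INTER_CUBIC)
b=cv2.resize(j[120:260,245:350],(400,533),interpolation=cv2.INTER_CUBIC)
o=np.zeros((600,800,3),np.uint8);o[:,:400]=a;o[:533,400:]=b
cv2.imwrite('pics/crop2.png',o)
```

```text
(no output)
```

View pics/crop1.png

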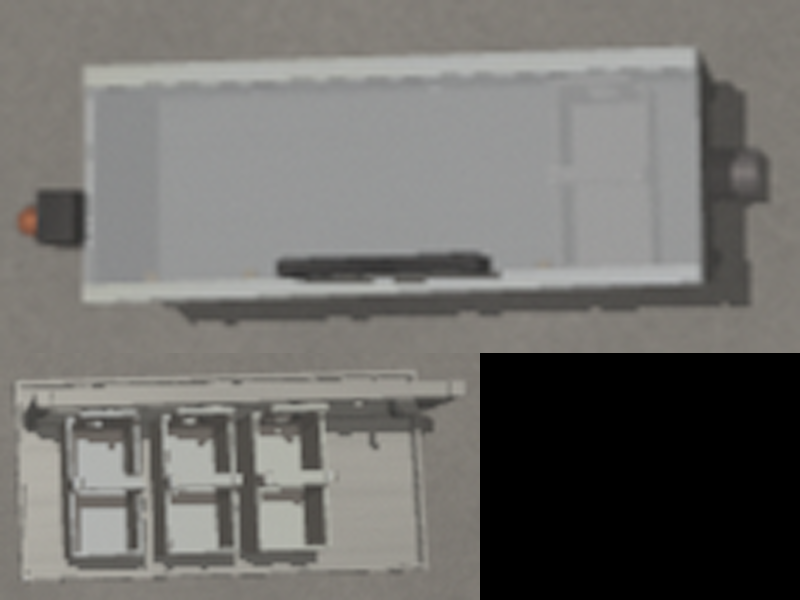

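View pics/crop2.png

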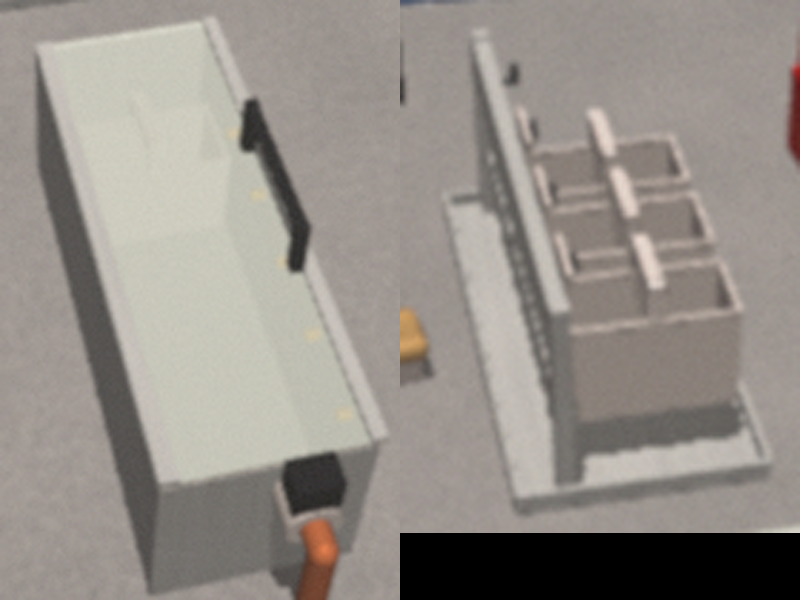

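Run:
```python
import pickle
from h import *
D=pickle.load(open('d0.pkl','rb'));T,S=D['top'],D['side']
def c1(x,y): return ((x+.5)/(800/170)+130-.5,(y+.5)/(353/75)+222-.5)
def c1b(x,y): return ((x+.5)/(480/140)+336-.5,(y-353+.5)/(247/72)+220-.5)
def c2(x,y): return ((x+.5)/(400/140)+285-.5,(y+.5)/(600/210)+250-.5)
def c2b(x,y): return ((x-400+.5)/(400/105)+245-.5,(y+.5)/(533/140)+120-.5)
P={'rear+y':(c1(83,67),c2(162,485)),'rear-y':(c1(697,47),c2(38,47)),'front-y':(c1(702,283),c2(213,20)),'front+y':(c1(83,300),c2(385,437)),
'h-y':(c1(490,258),c2(253,103)),'h+y':(c1(278,262),c2(297,226)),
'railtop+y':(c1b(20,383),c2b(562,308)),'railtop-y':(c1b(463,382),c2b(482,32)),
'tray front+y':(c1b(25,578),c2b(768,464)),'cupL front+y rim':(c1b(72,560),c2b(740,306)),'c1h':(c1b(112,486),c2b(648,262)),'c2h':(c1b(204,480),c2b(625,192)),'c3h':(c1b(297,477),c2b(600,133))}
for k,(a,b) in P.items():
    X,r=tri([ray(T,a),ray(S,b)]);print(k,X.round(4),np.round(r,4))
print([onz(T,c1(*p),.13).round(4) for p in((83,67),(697,47),(702,283),(83,300))])
# rack tray rim corners z=.016
print([onz(T,c1b(*p),.016).round(4) for p in((25,578),(426,567),(415,373))])
print([onz(T,c1b(*p),.157).round(4) for p in((18,383),(463,382))])
print('cups',[onz(T,c1b(*p),.146).round(4) for p in((112,483),(204,478),(297,477))])
# cup1 handle seen, floor +5mm, z .107
print('cup1',onz(T,c1(609,180),.107))
```

```text
rear+y [0.568  0.4372 0.1341] [0.0015 0.0015]
rear-y [0.5888 0.0893 0.1313] [0.0023 0.0023]
front-y [0.4562 0.0813 0.1308] [0.0005 0.0005]
front+y [0.4369 0.4285 0.1339] [0.0009 0.0009]
h-y [0.4623 0.1972 0.1675] [0.0043 0.0043]
h+y [0.4602 0.3093 0.1785] [0.0005 0.0005]
railtop+y [ 0.5928 -0.0788  0.1725] [0.0061 0.0061]
railtop-y [ 0.6066 -0.4231  0.1569] [0.0049 0.0049]
tray front+y [ 0.4534 -0.0978  0.0106] [0.0012 0.0012]
cupL front+y rim [ 0.4682 -0.1274  0.1205] [0.001 0.001]
c1h [ 0.5241 -0.1552  0.1407] [0.0005 0.0005]
c2h [ 0.5293 -0.2255  0.1461] [0.0016 0.0016]
c3h [ 0.5347 -0.2982  0.1447] [0.0006 0.0006]
[array([0.5699, 0.4382, 0.13  ]), array([0.5912, 0.0888, 0.13  ]), array([0.4567, 0.0813, 0.13  ]), array([0.4378, 0.4295, 0.13  ])]
[array([ 0.4544, -0.0977,  0.016 ]), array([ 0.4728, -0.438 ,  0.016 ]), array([ 0.6388, -0.4298,  0.016 ])]
[array([ 0.601 , -0.0797,  0.157 ]), array([ 0.6115, -0.4243,  0.157 ])]
cups [array([ 0.5266, -0.1547,  0.146 ]), array([ 0.5324, -0.2259,  0.146 ]), array([ 0.5351, -0.2981,  0.146 ])]
cup1 [0.51517775 0.13854466 0.107     ]
```

Side view: three cups hang on the three +y hooks and the hook at −y is empty. The black handle bar is on the lid, the brass jets are on the front wall, and the copper inlet is at the +y end. The crop confirms white for the chosen cups. Moving above the lid handle.

Request:
{"fn": "servo_tool", "kwargs": {"deltas": [[0.5, 35, -42, 4, 0, 0, -8.2], [0.5, 35, -42, 4, 0, 0, -8.2], [0.5, 35, -42, 4, 0, 0, -8.2], [0.5, 35, -42, 4, 0, 0, -8.2], [0.5, 35, -42, 4, 0, 0, -8.2], [0.5, 35, -42, 4, 0, 0, -8.2], [0.5, 35, -42, 4, 0, 0, -8.2], [0.5, 35, -42, 4, 0, 0, -8.2], [0.5, 35, -42, 4, 0, 0, -8.2], [0.5, 0, 0, 0, 0, 0, 0]]}}

```text
time_s: 1.4
position: [0.4639, 0.251, 0.259]
ee_rot: [2.168, 2.272, 0.001]
wrist_force: [-0.6, 0.0, -0.3]
opening: 0.503
grasp_force: 0.0
```

```bash
cat >> h.py <<'E'
from scipy.spatial.transform import Rotation as Ro
def st():
    s=ctrl.state();R=Ro.from_rotvec(s['ee_rot']).as_matrix()
    print('t',round(s['time_s'],2),'p',np.round(np.array(s['position'])*1000,1),'z',R[:,2].round(3),'ycl deg',round(np.degrees(np.arctan2(R[1,1],R[0,1])),2),'F',np.round(s['wrist_force'],1),'op',round(s['opening'],3),'g',round(s['grasp_force'],1),'q',np.round(s['joint_positions'],2));return s
E
python3 - <<'E'
from h import *
import pickle
st()
D={}
for n in("side","wrist"):
    c=cam(n);D[n]=c
pickle.dump(D,open('d1.pkl','wb'))
o=np.zeros((480,800,3),np.uint8)
o[:, :640]=D['wrist']['img'][:,:,::-1]
o=cv2.resize(D['wrist']['img'][:,:,::-1],(480,360))
f=np.zeros((600,800,3),np.uint8);f[:360,:480]=o
f[120:600,480:]=D['side']['img'][0:480,270:590,::-1]
cv2.imwrite('pics/p1.png',f)
E
```

```text
t 1.4 p [463.9 251.  259. ] z [ 0.001 -0.    -1.   ] ycl deg 2.67 F [-0.6  0.  -0.3] op 0.503 g 0.0 q [-1.02  0.06  0.47  1.73 -0.02  1.36 -0.51]
```

View pics/p1.png

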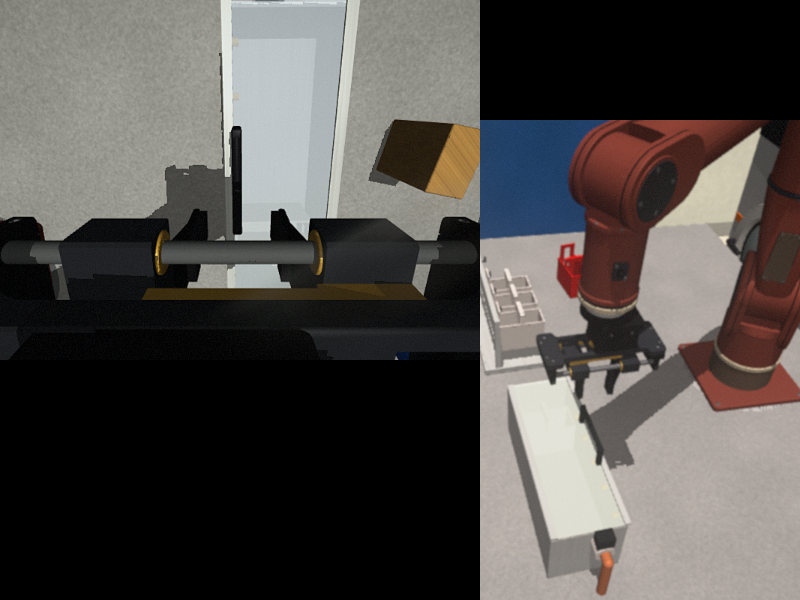

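Wrist view: the handle bar is at ~(237,128–235) of the 480-wide preview, slightly left of the fingers. The side view shows the 190 mm body lies along the closing direction. So with the lid open I can't close along x inside the trough. I'll hold the cups by their −y side wall instead (closing along y, ahead of the handle bar), which also leaves the +y face free. First, the exact handle position.

Run:
```python
import pickle
from h import *
D=pickle.load(open('d1.pkl','rb'));W=D['wrist'];T=pickle.load(open('d0.pkl','rb'))['top']
g=W['img'].max(2)
sub=g[165:285,290:335]
m=(sub<60).astype(np.uint8)
n,l,s,c=cv2.connectedComponentsWithStats(m);k=1+s[1:,4].argmax();ys,xs=np.where(l==k)
print(s[k],[ (r+165, xs[ys==r].min()+290,xs[ys==r].max()+290) for r in range(ys.min(),ys.max()+1,8)])
gt=T['img'].max(2)[270:285,180:245];mt=(gt<70)
ys2,xs2=np.where(mt);print(xs2.min()+180,xs2.max()+180,ys2.min()+270,ys2.max()+270,xs2.mean()+180,ys2.mean()+270)
for p in([.4605,.2545,.172],[.4632,.2035,.172],[.4572,.3035,.172]): print(proj(W,p).round(1),proj(T,p).round(1),proj(D['side'],p).round(1))
```

```text
[  18    3   14  117 1478] [(168, np.int64(311), np.int64(319)), (176, np.int64(308), np.int64(321)), (184, np.int64(309), np.int64(321)), (192, np.int64(309), np.int64(321)), (200, np.int64(309), np.int64(321)), (208, np.int64(309), np.int64(321)), (216, np.int64(309), np.int64(321)), (224, np.int64(309), np.int64(321)), (232, np.int64(309), np.int64(321)), (240, np.int64(309), np.int64(321)), (248, np.int64(310), np.int64(321)), (256, np.int64(310), np.int64(321)), (264, np.int64(310), np.int64(321)), (272, np.int64(310), np.int64(321)), (280, np.int64(310), np.int64(321))]
190 233 277 280 210.75 278.2586206896552
[316.  247.3] [210.5 278. ] [379.8 307. ]
[316.1 308.2] [230.4 277.5] [371.5 286.4]
[314.8 182. ] [191.4 278.8] [388.8 328.2]
```

Request:
{"fn": "servo_tool", "kwargs": {"deltas": [[0.5, -3.5, 3, -35, 0, 0, 0.6], [0.5, 0, 0, -40, 0, 0, 0], [0.5, 0, 0, -31, 0, 0, 0], [0.0, 0, 0, 0, 0, 0, 0], [0.0, 0, 0, 0, 0, 0, 0], [0.0, 0, 0, 0, 0, 0, 0], [0.0, 0, 0, 0, 0, 0, 0]]}}

```text
time_s: 2.38
position: [0.4586, 0.2589, 0.1536]
ee_rot: [2.146, 2.294, 0.004]
wrist_force: [18.8, 3.5, -8.5]
opening: 0.134
grasp_force: 9.8
```

Run:
```python
from h import *
st()
# arc deltas in dispenser frame: handle radius/angle about hinge
r=np.hypot(.120,.045);a0=np.arctan2(.045,.120);psi=.058
phi=np.linspace(0,1.75,17);x=-r*np.cos(a0+phi)*1000;z=r*np.sin(a0+phi)*1000
for k in range(16): print(round((x[k+1]-x[k])*np.cos(psi),1),round((x[k+1]-x[k])*np.sin(psi),1),round(z[k+1]-z[k],1))
```

```text
t 2.38 p [458.6 258.9 153.6] z [ 0.002  0.002 -1.   ] ycl deg 3.82 F [18.8  3.5 -8.5] op 0.134 g 9.8 q [-1.02  0.13  0.46  1.88 -0.06  1.15 -0.47]
5.6 0.3 12.8
7.0 0.4 12.1
8.3 0.5 11.3
9.4 0.5 10.3
10.5 0.6 9.2
11.5 0.7 8.0
12.3 0.7 6.7
12.9 0.8 5.3
13.4 0.8 3.9
13.8 0.8 2.4
14.0 0.8 0.9
14.0 0.8 -0.6
13.8 0.8 -2.2
13.5 0.8 -3.7
13.0 0.8 -5.1
12.4 0.7 -6.5
```

Request:
{"fn": "servo_tool", "kwargs": {"deltas": [[0.0, -1.5, 0, 0, 0, 0, 0], [0.0, 0, 0, 0, 0, 0, 0], [0.0, 5.6, 0.3, 12.8, 0, 0, 0], [0.0, 7, 0.4, 12.1, 0, 0, 0], [0.0, 8.3, 0.5, 11.3, 0, 0, 0], [0.0, 9.4, 0.5, 10.3, 0, 0, 0], [0.0, 10.5, 0.6, 9.2, 0, 0, 0], [0.0, 11.5, 0.7, 8.0, 0, 0, 0]]}}

```text
time_s: 3.38
position: [0.5075, 0.2616, 0.2163]
ee_rot: [-2.144, -2.293, 0.004]
wrist_force: [-6.2, 1.3, -1.4]
opening: 0.106
grasp_force: 30.0
```

Request:
{"fn": "servo_tool", "kwargs": {"deltas": [[0.0, 12.3, 0.7, 6.7, 0, 0, 0], [0.0, 12.9, 0.8, 5.3, 0, 0, 0], [0.0, 13.4, 0.8, 3.9, 0, 0, 0], [0.0, 13.8, 0.8, 2.4, 0, 0, 0], [0.0, 14.0, 0.8, 0.9, 0, 0, 0], [0.0, 14.0, 0.8, -0.6, 0, 0, 0], [0.0, 13.8, 0.8, -2.2, 0, 0, 0], [0.0, 13.5, 0.8, -3.7, 0, 0, 0], [0.0, 13, 0.8, -5.1, 0, 0, 0], [0.0, 12.4, 0.7, -6.5, 0, 0, 0]]}}

```text
time_s: 4.62
position: [0.6427, 0.2695, 0.2179]
ee_rot: [2.146, 2.294, 0.002]
wrist_force: [-1.3, 0.1, 4.1]
opening: 0.104
grasp_force: 30.2
```

Request:
{"fn": "servo_tool", "kwargs": {"deltas": [[0.3, 0, 0, 0, 0, 0, 0], [0.3, 0, 0, 0, 0, 0, 0], [0.3, 0, 0, 25, 0, 0, 0], [0.3, 0, 0, 45, 0, 0, 0], [0.3, 0, 0, 40, 0, 0, 0], [0.35, -8, -50, 5, 0, 0, 10], [0.35, -8, -55, 0, 0, 0, 10], [0.35, -10, -55, 0, 0, 0, 10], [0.35, -10, -55, 0, 0, 0, 10], [0.35, -10, -55, 0, 0, 0, 10]]}}

```text
time_s: 5.88
position: [0.5946, -0.0029, 0.3325]
ee_rot: [0.967, 2.989, 0.0]
wrist_force: [1.8, -0.6, 0.8]
opening: 0.35
grasp_force: 0.0
```

Request:
{"fn": "servo_tool", "kwargs": {"deltas": [[0.35, -15, -55, -5, 0, 0, 10], [0.35, -15, -55, -5, 0, 0, 10], [0.35, -15, -55, -5, 0, 0, 10], [0.35, -15, -55, -5, 0, 0, 9.5], [0.35, -20, -50, -5, 0, 0, 0], [0.35, -10, -40, -5, 0, 0, 0], [0.35, 0, -15, 0, 0, 0, 0], [0.35, 0, 0, 0, 0, 0, 0]]}}

```text
time_s: 6.88
position: [0.5055, -0.3259, 0.3023]
ee_rot: [0.087, -3.14, 0.0]
wrist_force: [0.2, 0.6, -0.3]
opening: 0.351
grasp_force: 0.0
```

Run:
```python
from h import *
import pickle
st()
D={n:cam(n) for n in("side","top","wrist")}
pickle.dump(D,open('d2.pkl','wb'))
f=np.zeros((600,800,3),np.uint8)
f[:330,:750]=cv2.resize(D['top']['img'][220:293,130:296,::-1],(750,330),interpolation=cv2.INTER_CUBIC)
f[330:600,:360]=cv2.resize(D['wrist']['img'][:,:,::-1],(360,270))
f[330:600,360:760]=cv2.resize(D['side']['img'][210:450,240:596,::-1],(400,270))
cv2.imwrite('pics/p2.png',f)
```

```text
t 6.88 p [ 505.5 -325.9  302.3] z [-0. -0. -1.] ycl deg 93.18 F [ 0.2  0.6 -0.3] op 0.351 g 0.0 q [-0.05  0.23  0.66  1.49 -0.14  1.47  2.25]
```

View pics/p2.png

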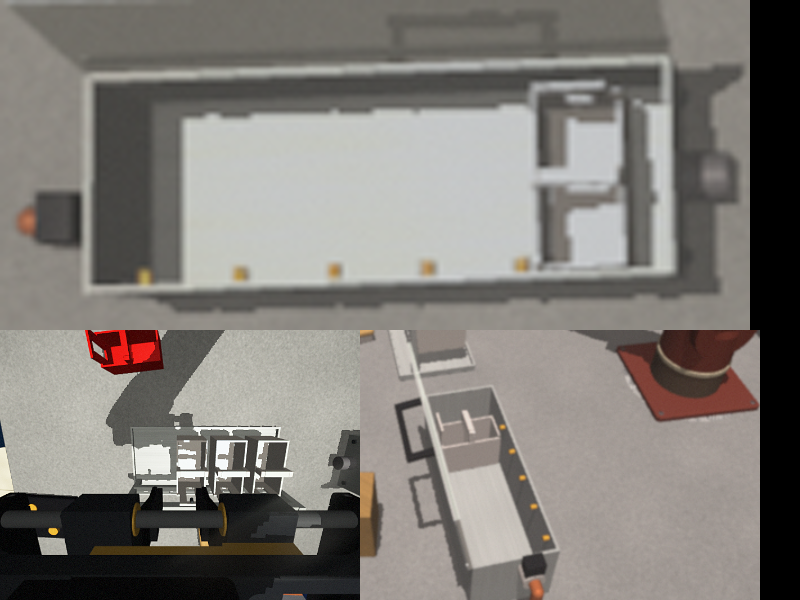

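The lid is open, about 1.72 rad by the arc. cup1 stands at the −y end (handle ~(577,178) in the crop), with five jets along the front. The wrist view shows the three cups on the rack with c3 leftmost. The camera sits on the −x side, so it stays clear of the lid. Enlarging the wrist view of the cups for a second-view measurement.

Run:
```python
import pickle
from h import *
D=pickle.load(open('d2.pkl','rb'));W,T=D['wrist'],D['top']
f=np.zeros((600,800,3),np.uint8)
f[:]=cv2.resize(W['img'][160:310,310:510,::-1],(800,600),interpolation=cv2.INTER_CUBIC)
cv2.imwrite('pics/p3.png',f)
c=lambda x,y:((x+.5)/(750/166)+129.5,(y+.5)/(330/73)+219.5)
C=[onz(T,c(*p),.127) for p in((85,75),(668,57),(675,272),(83,291))]
print(np.round(C,4));m=np.mean(C,0);y=(C[0]-C[1]+C[3]-C[2]);psi=np.arctan2(-y[0],y[1]);print('disp',m,psi)
R=np.array([[np.cos(psi),-np.sin(psi)],[np.sin(psi),np.cos(psi)]]);rs=m[:2]+R@[0,.170];print('row_stop',rs)
for n,p,z in(('c1 handle',(577,177),.108),('c1 +y front rim',(541,268),.08),('-y front rim',(627,268),.08),('+y rear ear',(530,83),.12),('-y ear',(604,83),.12)):
    X=onz(T,c(*p),z);print(n,X.round(4),(R.T@(X[:2]-rs)).round(4))
```

```text
[[0.5693 0.436  0.127 ]
 [0.5899 0.0897 0.127 ]
 [0.462  0.081  0.127 ]
 [0.4415 0.4288 0.127 ]]
disp [0.51566916 0.25885516 0.127     ] 0.059034590737472484
row_stop [0.50563911 0.42855901]
c1 handle [0.5179 0.1432 0.108 ] [-0.0046 -0.2856]
c1 +y front rim [0.4636 0.166  0.08  ] [-0.0575 -0.2596]
-y front rim [0.465  0.1134 0.08  ] [-0.0592 -0.3122]
+y rear ear [0.5727 0.1723 0.12  ] [ 0.0519 -0.2598]
-y ear [0.574 0.128 0.12 ] [ 0.0505 -0.3041]
```

View pics/p3.png

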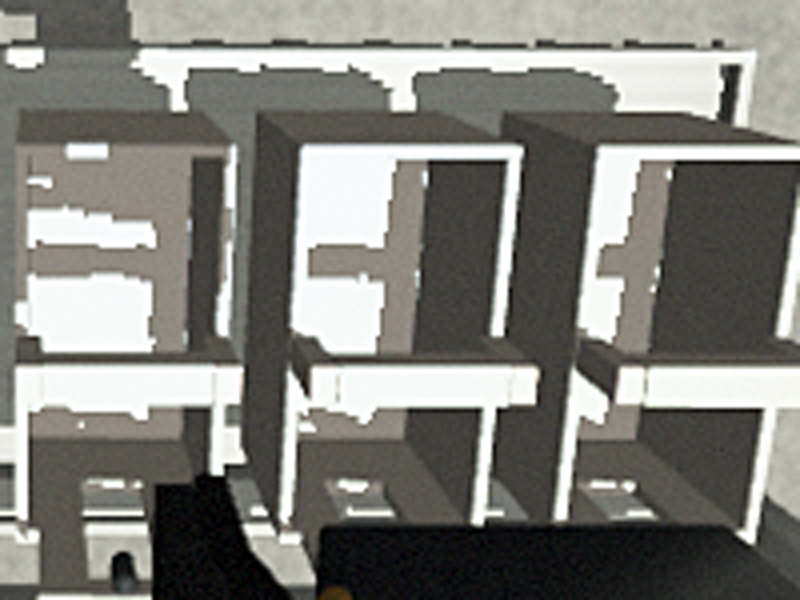

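Run:
```python
import pickle
from h import *
W=pickle.load(open('d2.pkl','rb'))['wrist']; T=pickle.load(open('d0.pkl','rb'))['top']
w=lambda x,y:(309.5+(x+.5)/4,159.5+(y+.5)/4)
c1b=lambda x,y:((x+.5)/(480/140)+335.5,(y-352.5)/(247/72)+219.5)
for n,a,b in(('c3 handle -y end',(18,385),(337,477)),('c3 handle +y end',(243,385),(254,478)),('c3h mid',(130,385),(296,477)),('c2h mid',(415,385),(203,479))):
    X,r=tri([ray(W,w(*a)),ray(T,c1b(*b))]);print(n,X.round(4),np.round(r,4), onz(W,w(*a),.146).round(4))
for n,a in(('c3 rim -y front',(18,145)),('c3 rim +y front',(235,148)),('c2 rim -y front',(300,147)),('c2 rim +y front',(521,147)),('c1 -y front',(597,147))): print(n,onz(W,w(*a),.118).round(4))
```

```text
c3 handle -y end [ 0.5349 -0.3272  0.1512] [0.001 0.001] [ 0.5358 -0.3265  0.146 ]
c3 handle +y end [ 0.5358 -0.2683  0.1324] [0.0014 0.0014] [ 0.5326 -0.2714  0.146 ]
c3h mid [ 0.5357 -0.2985  0.1412] [0.0002 0.0002] [ 0.5342 -0.2991  0.146 ]
c2h mid [ 0.5325 -0.2266  0.138 ] [0.0002 0.0002] [ 0.5301 -0.2292  0.146 ]
c3 rim -y front [ 0.4811 -0.3298  0.118 ]
c3 rim +y front [ 0.4787 -0.2748  0.118 ]
c2 rim -y front [ 0.4774 -0.2583  0.118 ]
c2 rim +y front [ 0.4742 -0.2023  0.118 ]
c1 -y front [ 0.473  -0.1831  0.118 ]
```

Request:
{"fn": "servo_tool", "kwargs": {"deltas": [[0.35, 9, -1, -50, 0, 0, 0.1], [0.35, 0, 0, -60, 0, 0, 0], [0.35, 0, 0, -55, 0, 0, 0], [0.35, 0, 0, -39, 0, 0, 0], [0.35, 0, 0, 0, 0, 0, 0], [0.0, 0, 0, 0, 0, 0, 0], [0.0, 0, 0, 0, 0, 0, 0], [0.0, 0, 0, 0, 0, 0, 0], [0.0, 0, 0, 0, 0, 0, 0], [0.0, 0, 0, 0, 0, 0, 0]]}}

```text
time_s: 8.28
position: [0.5151, -0.3269, 0.0989]
ee_rot: [-0.092, 3.139, -0.001]
wrist_force: [0.7, -0.4, 3.6]
opening: 0.033
grasp_force: 30.0
```

Run:
```python
from h import *
st()
```

```text
t 8.28 p [ 515.1 -326.9   98.9] z [ 0.001 -0.001 -1.   ] ycl deg 93.35 F [ 0.7 -0.4  3.6] op 0.033 g 30.0 q [-0.    0.39  0.62  1.74 -0.25  1.09  2.33]
```

Request:
{"fn": "servo_tool", "kwargs": {"deltas": [[0.0, 0, 0, 10, 0, 0, 0], [0.0, 0, 0, 15, 0, 0, 0], [0.0, -10, -0.6, 2, 0, 0, 0], [0.0, -20, -1.2, 0, 0, 0, 0], [0.0, -20, -1.2, 0, 0, 0, 0], [0.0, -10, -0.6, 20, 0, 0, 0], [0.0, 0, 0, 40, 0, 0, 0], [0.0, 0, 0, 40, 0, 0, 0], [0.0, 0, 0, 30, 0, 0, 0], [0.0, 0, 0, 0, 0, 0, 0]]}}

```text
time_s: 9.52
position: [0.4546, -0.3312, 0.2576]
ee_rot: [-0.091, 3.137, -0.002]
wrist_force: [-0.2, -0.6, -2.0]
opening: 0.032
grasp_force: 30.0
```

Run:
```python
from h import *
st()
D={n:cam(n) for n in("side","wrist")}
f=np.zeros((480,800,3),np.uint8)
f[:,:400]=D['side']['img'][:,240:,::-1]
f[:300,400:]=cv2.resize(D['wrist']['img'][:,:,::-1],(400,300))
cv2.imwrite('pics/p4.png',f)
```

```text
t 9.53 p [ 454.6 -331.2  257.6] z [ 0.004 -0.001 -1.   ] ycl deg 93.31 F [-0.2 -0.6 -2. ] op 0.032 g 30.0 q [-0.05  0.15  0.68  1.66 -0.09  1.36  2.27]
```

View pics/p4.png

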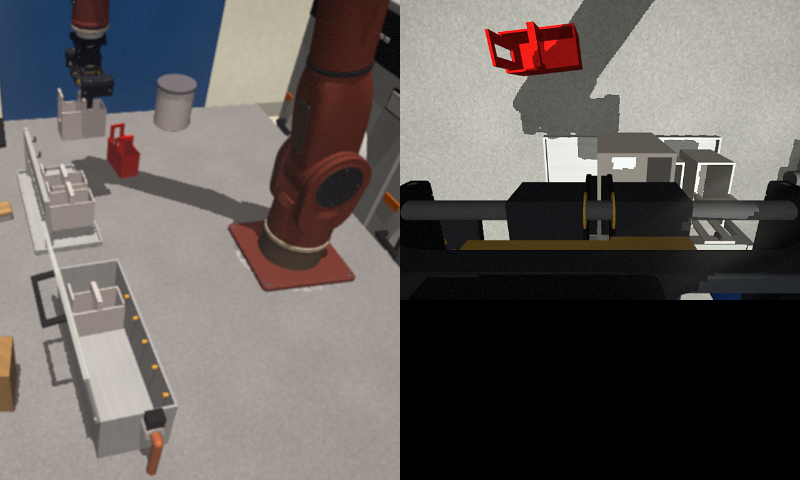

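Cup c3 is held upright and clear of the rack. cup1 still occupies the only jet-free drop zone, so I'll set c3 down in front of the rack and move cup1 first.

Request:
{"fn": "servo_tool", "kwargs": {"deltas": [[0.0, -30, 21, 0, 0, 0, 0], [0.0, -30, 20, -20, 0, 0, 0], [0.0, -20, 20, -40, 0, 0, 0], [0.0, 0, 0, -50, 0, 0, 0], [0.0, 0, 0, -50, 0, 0, 0], [0.0, 0, 0, -30, 0, 0, 0], [0.0, 0, 0, -9, 0, 0, 0], [0.0, 0, 0, 0, 0, 0, 0]]}}

```text
time_s: 10.62
position: [0.3736, -0.2692, 0.0558]
ee_rot: [0.091, -3.138, -0.001]
wrist_force: [-0.8, -0.5, -0.6]
opening: 0.033
grasp_force: 30.0
```

Request:
{"fn": "servo_tool", "kwargs": {"deltas": [[0.25, 0, 0, 0, 0, 0, 0], [0.25, 0, 0, 0, 0, 0, 0], [0.25, 0, 0, 30, 0, 0, 0], [0.2, 0, 0, 60, 0, 0, 0], [0.16, 5, 10, 60, 0, 0, 0], [0.16, 10, 40, 45, 0, 0, 0], [0.16, 20, 50, 5, 0, 0, 0], [0.16, 20, 55, 0, 0, 0, 0], [0.16, 20, 55, 0, 0, 0, 0], [0.16, 20, 55, 0, 0, 0, 0]]}}

```text
time_s: 11.88
position: [0.47, -0.0024, 0.2568]
ee_rot: [-0.092, 3.139, 0.001]
wrist_force: [0.6, -0.3, -0.3]
opening: 0.16
grasp_force: 0.0
```

Request:
{"fn": "servo_tool", "kwargs": {"deltas": [[0.16, 15, 50, 0, 0, 0, 0], [0.16, 10, 45, 0, 0, 0, 0], [0.16, 6, 24, 0, 0, 0, 0], [0.16, 0, 0, 0, 0, 0, 0]]}}

```text
time_s: 12.38
position: [0.5005, 0.1168, 0.2561]
ee_rot: [0.097, -3.14, 0.0]
wrist_force: [0.2, -0.3, -0.2]
opening: 0.161
grasp_force: 0.0
```

Run:
```python
from h import *
import pickle
st()
D={n:cam(n) for n in("side","wrist","top")}
pickle.dump(D,open('d3.pkl','wb'))
f=np.zeros((600,800,3),np.uint8)
f[:400,:]=cv2.resize(D['wrist']['img'][160:320,200:520,::-1],(800,400),interpolation=cv2.INTER_CUBIC)
f[400:600,:340]=cv2.resize(D['top']['img'][220:320,130:300,::-1],(340,200))
f[400:600,340:800]=cv2.resize(D['side']['img'][220:440,240:746,::-1],(460,200))
cv2.imwrite('pics/p5.png',f)
```

```text
t 12.38 p [500.5 116.8 256.1] z [-0. -0. -1.] ycl deg 93.55 F [ 0.2 -0.3 -0.2] op 0.161 g 0.0 q [-0.5   0.03  0.19  1.75 -0.01  1.36  1.32]
```

View pics/p5.png

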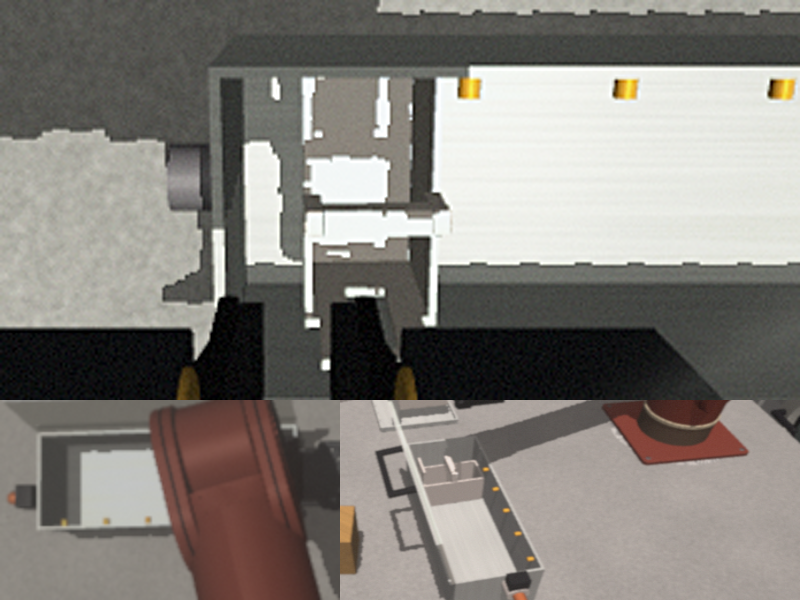

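Run:
```python
import pickle
from h import *
W=pickle.load(open('d3.pkl','rb'))['wrist'];w=lambda x,y:(199.5+(x+.5)/2.5,159.5+(y+.5)/2.5)
psi=.059;R=np.array([[np.cos(psi),-np.sin(psi)],[np.sin(psi),np.cos(psi)]]);rs=np.array([.5056,.4286])
for n,p,z in(('-y wall outer',(303,140),.08),('+y wall outer',(437,140),.08),('handle -y',(305,222),.108),('handle +y',(450,222),.108),('trough outer -y front',(210,68),.127),('inner -y',(221,78),.127),('inner front',(350,78),.127),('jet5',(469,97),.117),('jet4',(625,97),.117),('jet3',(781,97),.117)):
    X=onz(W,w(*p),z);print(n,X.round(4),(R.T@(X[:2]-rs)).round(4))
```

```text
-y wall outer [0.4935 0.117  0.08  ] [-0.0305 -0.3103]
+y wall outer [0.4903 0.1709 0.08  ] [-0.0305 -0.2563]
handle -y [0.5193 0.1192 0.108 ] [-0.0045 -0.3097]
handle +y [0.516  0.1742 0.108 ] [-0.0046 -0.2545]
trough outer -y front [0.4609 0.0831 0.127 ] [-0.065  -0.3423]
inner -y [0.4641 0.087  0.127 ] [-0.0616 -0.3386]
inner front [0.4614 0.1307 0.127 ] [-0.0617 -0.2947]
jet5 [0.4669 0.174  0.117 ] [-0.0537 -0.2519]
jet4 [0.4636 0.2291 0.117 ] [-0.0537 -0.1967]
jet3 [0.4603 0.2841 0.117 ] [-0.0538 -0.1415]
```

Request:
{"fn": "servo_tool", "kwargs": {"deltas": [[0.16, -3, 2, -60, 0, 0, -0.15], [0.16, 0, 0, -60, 0, 0, 0], [0.16, 0, 0, -50, 0, 0, 0], [0.16, 0, 0, -25, 0, 0, 0], [0.16, 0, 0, 0, 0, 0, 0], [0.0, 0, 0, 0, 0, 0, 0], [0.0, 0, 0, 0, 0, 0, 0], [0.0, 0, 0, 0, 0, 0, 0], [0.0, 0, 0, 0, 0, 0, 0]]}}

```text
time_s: 13.65
position: [0.4979, 0.1167, 0.0617]
ee_rot: [-0.088, 3.14, 0.0]
wrist_force: [-1.2, 0.4, 6.0]
opening: 0.031
grasp_force: 30.0
```

Run:
```python
from h import *
st()
```

```text
t 13.65 p [497.9 116.7  61.7] z [ 0.001  0.    -1.   ] ycl deg 93.2 F [-1.2  0.4  6. ] op 0.031 g 30.0 q [-0.48  0.2   0.18  1.99 -0.05  0.95  1.35]
```

Run:
```python
import pickle
from h import *
D=pickle.load(open('d0.pkl','rb'));T,S=D['top'],D['side']
# black valve blob in both views: fit extents
for n,c,(r0,r1,q0,q1) in(('top',T,(255,282,132,150)),('side',S,(400,450,375,415))):
    m=(c['img'].max(2)[r0:r1,q0:q1]<50);y,x=np.where(m);print(n,x.min()+q0,x.max()+q0,y.min()+r0,y.max()+r0,len(x))
c1=lambda x,y:((x+.5)/(800/170)+129.5,(y+.5)/(353/75)+221.5)
c2=lambda x,y:((x+.5)/(400/140)+284.5,(y+.5)/(600/210)+249.5)
for a,b in(((83,190),(283,462)),((83,245),(335,456)),((40,190),(290,512)),((40,245),(346,500))):
    X,r=tri([ray(T,c1(*a)),ray(S,c2(*b))]);print(X.round(4),r)
```

```text
Traceback (most recent call last):
ValueError: zero-size array to reduction operation minimum which has no identity
```

Run:
```python
import pickle
from h import *
D=pickle.load(open('d0.pkl','rb'));T,S=D['top'],D['side']
c1=lambda x,y:((x+.5)/(800/170)+129.5,(y+.5)/(353/75)+221.5)
c2=lambda x,y:((x+.5)/(400/140)+284.5,(y+.5)/(600/210)+249.5)
for a,b in(((83,190),(283,462)),((83,245),(335,456)),((40,190),(290,512)),((40,245),(346,500))):
    X,r=tri([ray(T,c1(*a)),ray(S,c2(*b))]);print(X.round(4),np.round(r,4))
```

```text
[0.4982 0.4333 0.1323] [0.0015 0.0015]
[0.4674 0.4325 0.1287] [0.0015 0.0015]
[0.4992 0.4596 0.1252] [0.0002 0.0002]
[0.4674 0.4576 0.1255] [0.0009 0.0009]
```

Request:
{"fn": "servo_tool", "kwargs": {"deltas": [[0.0, 1, 0, 3, 0, 0, 0.15], [0.0, 0, 25, 0, 0, 0, 0], [0.0, -2, 45, 0, 0, 0, 0], [0.0, -3, 50, 0, 0, 0, 0], [0.0, -3, 50, 0, 0, 0, 0], [0.0, -2.5, 40, 0, 0, 0, 0], [0.0, -1.5, 25, 0, 0, 0, 0], [0.0, -0.6, 10, 0, 0, 0, 0], [0.0, 0, 0, 0, 0, 0, 0]]}}

```text
time_s: 14.78
position: [0.4863, 0.361, 0.0641]
ee_rot: [0.091, -3.14, 0.001]
wrist_force: [-0.4, 0.0, -1.6]
opening: 0.032
grasp_force: 30.0
```

```bash
cat >> h.py <<'E'
psi=.059;R2=np.array([[np.cos(psi),-np.sin(psi)],[np.sin(psi),np.cos(psi)]]);rs=np.array([.5056,.4286])
loc=lambda X:(R2.T@(np.array(X)[:2]-rs))
E
python3 - <<'E'
from h import *
s=st();print(loc(s['position']).round(4))
E
```

```text
t 14.78 p [486.3 361.   64.1] z [-0.    -0.001 -1.   ] ycl deg 93.33 F [-0.4  0.  -1.6] op 0.032 g 30.0 q [-0.76  0.37  0.06  1.75 -0.03  1.02  0.94]
[-0.0233 -0.0664]
```

Request:
{"fn": "servo_tool", "kwargs": {"deltas": [[0.0, -0.2, 4, 0, 0, 0, 0], [0.0, -0.2, 4, 0, 0, 0, 0], [0.0, -0.1, 3, 0, 0, 0, 0], [0.0, 0, 1.5, 0, 0, 0, 0], [0.0, 0, 0, 0, 0, 0, 0]]}}

```text
time_s: 15.4
position: [0.4856, 0.374, 0.0643]
ee_rot: [0.092, -3.14, 0.001]
wrist_force: [-0.5, -1.0, -0.8]
opening: 0.034
grasp_force: 30.0
```

Request:
{"fn": "servo_tool", "kwargs": {"deltas": [[0.0, -0.1, 1.5, 0, 0, 0, 0], [0.0, 0, 1.5, 0, 0, 0, 0], [0.0, 0, 0, 0, 0, 0, 0], [0.0, 0, 0, 0, 0, 0, 0]]}}

```text
time_s: 15.9
position: [0.4857, 0.374, 0.064]
ee_rot: [0.089, -3.139, 0.007]
wrist_force: [-2.0, -11.0, 4.6]
opening: 0.031
grasp_force: 30.0
```

Request:
{"fn": "servo_tool", "kwargs": {"deltas": [[0.0, 0, -1, -2, 0, 0, 0], [0.0, 0, 0, 0, 0, 0, 0], [0.25, 0, 0, 0, 0, 0, 0], [0.25, 0, 0, 0, 0, 0, 0], [0.25, 0, 0, 30, 0, 0, 0], [0.35, 0, -5, 60, 0, 0, 0], [0.35, 0, -20, 60, 0, 0, 0], [0.35, 0, -50, 50, 0, 0, 0], [0.35, 0, -55, 0, 0, 0, 0], [0.35, 0, -55, 0, 0, 0, 0]]}}

```text
time_s: 17.15
position: [0.4856, 0.1965, 0.2569]
ee_rot: [-0.094, 3.138, 0.002]
wrist_force: [0.6, -0.8, -0.9]
opening: 0.345
grasp_force: 0.0
```

Run:
```python
from h import *
import pickle
s=st()
D={n:cam(n) for n in("wrist","side")}
pickle.dump(D,open('d4.pkl','wb'))
f=np.zeros((600,640,3),np.uint8)
f[:360,:480]=cv2.resize(D['wrist']['img'][:,:,::-1],(480,360))
f[360:600,:320]=cv2.resize(D['side']['img'][220:460,270:590,::-1],(320,240))
cv2.imwrite('pics/p6.png',f)
```

```text
t 17.15 p [485.6 196.5 256.9] z [ 0.002  0.002 -1.   ] ycl deg 93.42 F [ 0.6 -0.8 -0.9] op 0.345 g 0.0 q [-0.63  0.05  0.16  1.73 -0.01  1.36  1.17]
```

View pics/p6.png

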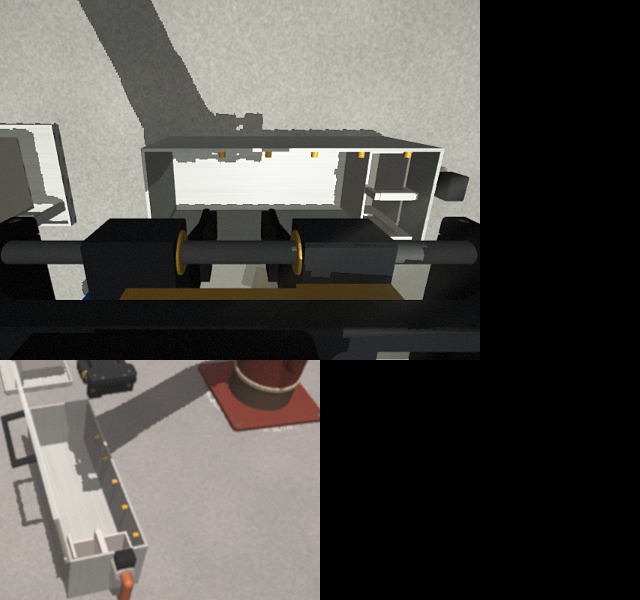

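cup1 is tight at the inlet end (handle ~(390,195) in the wrist preview). Now fetching c3 from the bench.

Request:
{"fn": "servo_tool", "kwargs": {"deltas": [[0.35, 0, -55, 0, 0, 0, 0], [0.35, 0, -58, 0, 0, 0, 0], [0.35, 0, -58, 0, 0, 0, 0], [0.35, -5, -58, 0, 0, 0, 0], [0.35, -20, -58, 0, 0, 0, 0], [0.35, -25, -55, 0, 0, 0, 0], [0.35, -25, -55, 0, 0, 0, 0], [0.35, -25, -50, -20, 0, 0, 0], [0.35, -12, -18.7, -40, 0, 0, 0], [0.35, 0, 0, -30, 0, 0, 0]]}}

```text
time_s: 18.5
position: [0.3728, -0.2696, 0.1651]
ee_rot: [-0.087, 3.139, -0.0]
wrist_force: [0.7, 0.5, -0.7]
opening: 0.352
grasp_force: 0.0
```

Request:
{"fn": "servo_tool", "kwargs": {"deltas": [[0.35, 0.5, 0.4, -50, 0, 0, 0], [0.35, 0, 0, -40, 0, 0, 0], [0.35, 0, 0, -19, 0, 0, 0], [0.35, 0, 0, 0, 0, 0, 0], [0.0, 0, 0, 0, 0, 0, 0], [0.0, 0, 0, 0, 0, 0, 0], [0.0, 0, 0, 0, 0, 0, 0], [0.0, 0, 0, 0, 0, 0, 0], [0.0, 0, 0, 0, 0, 0, 0]]}}

```text
time_s: 19.62
position: [0.3742, -0.2682, 0.0572]
ee_rot: [-0.092, 3.14, -0.0]
wrist_force: [-0.5, 0.7, 4.8]
opening: 0.029
grasp_force: 30.0
```

Request:
{"fn": "servo_tool", "kwargs": {"deltas": [[0.0, 0, 0, 25, 0, 0, 0], [0.0, 0, 0, 50, 0, 0, 0], [0.0, 0, 0, 55, 0, 0, 0], [0.0, 0, 5, 50, 0, 0, 0], [0.0, 15, 40, 15, 0, 0, 0], [0.0, 25, 50, 0, 0, 0, 0], [0.0, 25, 50, 0, 0, 0, 0], [0.0, 25, 55, 0, 0, 0, 0], [0.0, 20, 55, 0, 0, 0, 0], [0.0, 10, 55, 0, 0, 0, 0]]}}

```text
time_s: 20.88
position: [0.4942, 0.0439, 0.2514]
ee_rot: [0.092, -3.14, 0.0]
wrist_force: [0.6, 0.7, -0.4]
opening: 0.032
grasp_force: 30.0
```

Request:
{"fn": "servo_tool", "kwargs": {"deltas": [[0.0, 9, 40, 0, 0, 0, 0], [0.0, 0, 20, 0, 0, 0, 0], [0.0, 0, 10, 0, 0, 0, 0], [0.0, 0, 0, 0, 0, 0, 0]]}}

```text
time_s: 21.38
position: [0.5028, 0.1114, 0.2518]
ee_rot: [0.091, -3.14, 0.0]
wrist_force: [-0.1, -0.3, -1.7]
opening: 0.034
grasp_force: 30.0
```

Run:
```python
from h import *
s=st();print(loc(s['position']).round(4))
```

```text
t 21.38 p [502.8 111.4 251.8] z [-0. -0. -1.] ycl deg 93.33 F [-0.1 -0.3 -1.7] op 0.034 g 30.0 q [-0.55  0.04  0.26  1.76 -0.01  1.35  1.33]
[-0.0215 -0.3165]
```

Request:
{"fn": "servo_tool", "kwargs": {"deltas": [[0.0, 0, 0, -60, 0, 0, 0], [0.0, 0, 0, -20, 0, 0, 0], [0.0, 0, 0, -15, 0, 0, 0], [0.0, 0, 0, -15, 0, 0, 0], [0.0, 0, 0, 0, 0, 0, 0]]}}

```text
time_s: 22.0
position: [0.5027, 0.1116, 0.1413]
ee_rot: [0.091, -3.139, 0.001]
wrist_force: [-0.6, 0.5, -0.6]
opening: 0.032
grasp_force: 30.0
```

Request:
{"fn": "servo_tool", "kwargs": {"deltas": [[0.0, 0, 0, -30, 0, 0, 0], [0.0, 0, 0, -30, 0, 0, 0], [0.0, 0, 0, -15.5, 0, 0, 0], [0.0, 0, 0, 0, 0, 0, 0]]}}

```text
time_s: 22.5
position: [0.5027, 0.1119, 0.0661]
ee_rot: [0.092, -3.139, 0.001]
wrist_force: [-0.1, -0.8, -0.5]
opening: 0.034
grasp_force: 30.0
```

Request:
{"fn": "servo_tool", "kwargs": {"deltas": [[0.0, -1.2, 20, 0, 0, 0, 0], [0.0, -2.4, 40, 0, 0, 0, 0], [0.0, -2.9, 50, 0, 0, 0, 0], [0.0, -2.4, 40, 0, 0, 0, 0], [0.0, -1.5, 25, 0, 0, 0, 0], [0.0, -0.9, 15, 0, 0, 0, 0], [0.0, 0, 0, 0, 0, 0, 0]]}}

```text
time_s: 23.38
position: [0.4919, 0.3029, 0.0671]
ee_rot: [-0.094, 3.139, 0.001]
wrist_force: [-0.4, 0.4, -1.3]
opening: 0.031
grasp_force: 30.0
```

Run:
```python
from h import *
s=st();print(loc(s['position']).round(4))
```

```text
t 23.38 p [491.9 302.9  67.1] z [ 0.001  0.001 -1.   ] ycl deg 93.42 F [-0.4  0.4 -1.3] op 0.031 g 30.0 q [-0.75  0.32  0.15  1.83 -0.06  1.    1.05]
[-0.0211 -0.1247]
```

Request:
{"fn": "servo_tool", "kwargs": {"deltas": [[0.0, -0.3, 5, -1, 0, 0, 0], [0.0, -0.3, 5, -1, 0, 0, 0], [0.0, -0.2, 3, 0, 0, 0, 0], [0.0, -0.1, 2, 0, 0, 0, 0], [0.0, -0.1, 2, 0, 0, 0, 0], [0.0, 0, 1.5, 0, 0, 0, 0], [0.0, 0, 0, 0, 0, 0, 0]]}}

```text
time_s: 24.25
position: [0.4908, 0.3181, 0.0642]
ee_rot: [0.09, -3.139, 0.005]
wrist_force: [-0.6, -8.8, 3.2]
opening: 0.032
grasp_force: 30.0
```

Run:
```python
from h import *
s=st();print(loc(s['position']).round(4))
```

```text
t 24.25 p [490.8 318.1  64.2] z [-0.001 -0.003 -1.   ] ycl deg 93.27 F [-0.6 -8.8  3.2] op 0.032 g 30.0 q [-0.77  0.34  0.14  1.81 -0.05  1.    1.02]
[-0.0213 -0.1094]
```

Request:
{"fn": "servo_tool", "kwargs": {"deltas": [[0.0, 0, -1, -1.5, 0, 0, 0], [0.0, 0, 0, 0, 0, 0, 0], [0.25, 0, 0, 0, 0, 0, 0], [0.25, 0, 0, 0, 0, 0, 0], [0.25, 0, 0, 30, 0, 0, 0], [0.35, 0, -5, 60, 0, 0, 0], [0.35, 0, -20, 60, 0, 0, 0], [0.35, 1, -50, 40, 0, 0, 0], [0.35, 3, -57, 0, 0, 0, 0], [0.35, 3, -57, 0, 0, 0, 0]]}}

```text
time_s: 25.5
position: [0.4978, 0.131, 0.2521]
ee_rot: [-0.094, 3.138, 0.002]
wrist_force: [0.0, -0.8, -0.2]
opening: 0.356
grasp_force: 0.0
```

Request:
{"fn": "servo_tool", "kwargs": {"deltas": [[0.35, 3, -58, 0, 0, 0, 0], [0.35, 3, -58, 0, 0, 0, 0], [0.35, 3, -58, 0, 0, 0, 0], [0.35, 3, -58, 0, 0, 0, 0], [0.35, 2, -58, 0, 0, 0, 0], [0.35, 0, -55, 0, 0, 0, 0], [0.35, 0, -30, 0, 0, 0, 0], [0.35, 0, -7, 0, 0, 0, 0], [0.35, 0, 0, 0, 0, 0, 0]]}}

```text
time_s: 26.62
position: [0.5119, -0.2493, 0.2511]
ee_rot: [-0.093, 3.14, 0.001]
wrist_force: [-0.3, 0.6, -0.6]
opening: 0.353
grasp_force: 0.0
```

Run:
```python
from h import *
import pickle
s=st()
D={n:cam(n) for n in("wrist","top")}
pickle.dump(D,open('d5.pkl','wb'))
f=np.zeros((600,800,3),np.uint8)
f[:300]=cv2.resize(D['wrist']['img'][160:310,240:640,::-1],(800,300),interpolation=cv2.INTER_CUBIC)
f[300:600,:680]=cv2.resize(D['top']['img'][220:295,130:300,::-1],(680,300),interpolation=cv2.INTER_CUBIC)
cv2.imwrite('pics/p7.png',f)
```

```text
t 26.62 p [ 511.9 -249.3  251.1] z [ 0.  0. -1.] ycl deg 93.38 F [-0.3  0.6 -0.6] op 0.353 g 0.0 q [-0.18  0.17  0.64  1.65 -0.1   1.36  2.1 ]
```

View pics/p7.png

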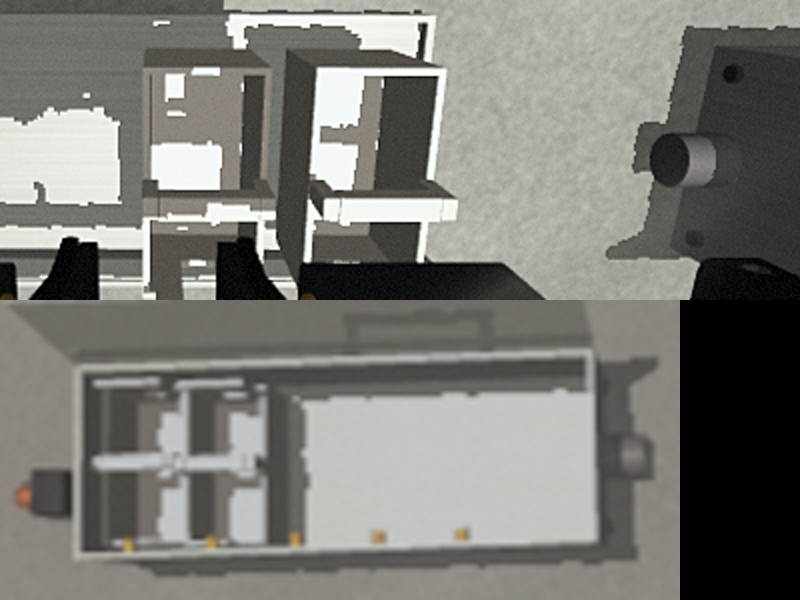

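Two cups are tight at the inlet end. c2's −y rim corner is at ~(145,66) in the wrist crop.

Run:
```python
import pickle
from h import *
W=pickle.load(open('d5.pkl','rb'))['wrist'];w=lambda x,y:(239.5+(x+.5)/2,159.5+(y+.5)/2)
for n,p,z in(('c2 -y front',(144,67),.118),('c2 +y front',(271,67),.118),('c2 h-y',(142,212),.146),('c2 h+y',(275,212),.146),('c1 -y front',(314,67),.118),('c1 h-y',(325,208),.146),('c1 h+y',(457,208),.146)):
    print(n,onz(W,w(*p),z).round(4))
```

```text
c2 -y front [ 0.4769 -0.2571  0.118 ]
c2 +y front [ 0.4736 -0.2024  0.118 ]
c2 h-y [ 0.533  -0.2545  0.146 ]
c2 h+y [ 0.5298 -0.1993  0.146 ]
c1 -y front [ 0.4725 -0.1839  0.118 ]
c1 h-y [ 0.5268 -0.1788  0.146 ]
c1 h+y [ 0.5236 -0.1242  0.146 ]
```

Request:
{"fn": "servo_tool", "kwargs": {"deltas": [[0.35, -1, -5, -50, 0, 0, 0], [0.35, 0, 0, -60, 0, 0, 0], [0.35, 0, 0, -43, 0, 0, 0], [0.35, 0, 0, 0, 0, 0, 0], [0.0, 0, 0, 0, 0, 0, 0], [0.0, 0, 0, 0, 0, 0, 0], [0.0, 0, 0, 0, 0, 0, 0], [0.0, 0, 0, 0, 0, 0, 0], [0.0, 0, 0, 0, 0, 0, 0]]}}

```text
time_s: 27.85
position: [0.511, -0.2549, 0.0987]
ee_rot: [-0.092, 3.139, 0.0]
wrist_force: [1.0, 1.3, 3.9]
opening: 0.033
grasp_force: 30.0
```

Request:
{"fn": "servo_tool", "kwargs": {"deltas": [[0.0, 0, 0, 10, 0, 0, 0], [0.0, 0, 0, 15, 0, 0, 0], [0.0, -10, -0.6, 2, 0, 0, 0], [0.0, -20, -1.2, 0, 0, 0, 0], [0.0, -20, -1.2, 0, 0, 0, 0], [0.0, -10, -0.6, 20, 0, 0, 0], [0.0, 0, 0, 40, 0, 0, 0], [0.0, 0, 0, 40, 0, 0, 0], [0.0, 0, 0, 30, 0, 0, 0], [0.0, 0, 0, 0, 0, 0, 0]]}}

```text
time_s: 29.1
position: [0.4508, -0.2595, 0.2572]
ee_rot: [-0.091, 3.137, -0.001]
wrist_force: [0.4, -0.6, -1.1]
opening: 0.029
grasp_force: 30.0
```

Request:
{"fn": "servo_tool", "kwargs": {"deltas": [[0.0, 5, 30, 0, 0, 0, 0], [0.0, 8, 55, 0, 0, 0, 0], [0.0, 8, 55, 0, 0, 0, 0], [0.0, 8, 55, 0, 0, 0, 0], [0.0, 8, 55, 0, 0, 0, 0], [0.0, 8, 55, 0, 0, 0, 0], [0.0, 7, 45, 0, 0, 0, 0], [0.0, 0, 20, 0, 0, 0, 0], [0.0, 0, 0, 0, 0, 0, 0], [0.0, 0, 0, 0, 0, 0, 0]]}}

```text
time_s: 30.35
position: [0.5025, 0.1093, 0.2548]
ee_rot: [0.088, -3.14, 0.001]
wrist_force: [-0.3, -0.2, -0.7]
opening: 0.032
grasp_force: 30.0
```

Run:
```python
from h import *
s=st();print(loc(s['position']).round(4))
c=cam('side');f=cv2.resize(c['img'][120:420,270:570,::-1],(600,600))
cv2.imwrite('pics/p8.png',f)
```

```text
t 30.35 p [502.5 109.3 254.8] z [-0.001 -0.001 -1.   ] ycl deg 93.22 F [-0.3 -0.2 -0.7] op 0.032 g 30.0 q [-0.56  0.03  0.27  1.75 -0.01  1.36  1.34]
[-0.0219 -0.3186]
```

View pics/p8.png

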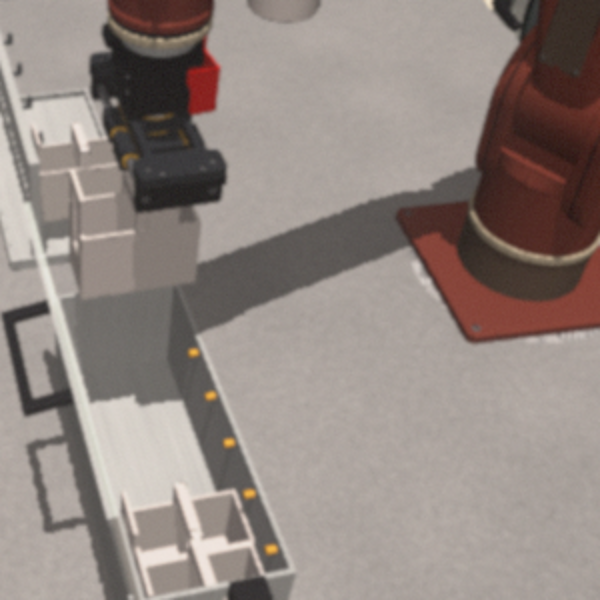

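Request:
{"fn": "servo_tool", "kwargs": {"deltas": [[0.0, 0, 2, -60, 0, 0, 0], [0.0, 0, 0, -20, 0, 0, 0], [0.0, 0, 0, -15, 0, 0, 0], [0.0, 0, 0, -19, 0, 0, 0], [0.0, 0, 0, 0, 0, 0, 0]]}}

```text
time_s: 31.02
position: [0.5022, 0.1125, 0.1406]
ee_rot: [0.09, -3.139, 0.001]
wrist_force: [0.8, 0.5, -0.3]
opening: 0.029
grasp_force: 30.0
```

Request:
{"fn": "servo_tool", "kwargs": {"deltas": [[0.0, 0, 0, -30, 0, 0, 0], [0.0, 0, 0, -30, 0, 0, 0], [0.0, 0, 0, -15, 0, 0, 0], [0.0, 0, 0, 0, 0, 0, 0]]}}

```text
time_s: 31.52
position: [0.5026, 0.1131, 0.0662]
ee_rot: [0.091, -3.14, 0.001]
wrist_force: [0.5, -0.8, -0.9]
opening: 0.033
grasp_force: 30.0
```

Request:
{"fn": "servo_tool", "kwargs": {"deltas": [[0.0, -1.2, 20, 0, 0, 0, 0], [0.0, -2.4, 40, 0, 0, 0, 0], [0.0, -2.1, 35, 0, 0, 0, 0], [0.0, -1.5, 25, 0, 0, 0, 0], [0.0, -0.9, 15, 0, 0, 0, 0], [0.0, 0, 0, 0, 0, 0, 0]]}}

```text
time_s: 32.28
position: [0.4949, 0.2493, 0.067]
ee_rot: [-0.094, 3.139, 0.001]
wrist_force: [-0.4, -0.8, -1.4]
opening: 0.031
grasp_force: 30.0
```

Run:
```python
from h import *
s=st();print(loc(s['position']).round(4))
```

```text
t 32.27 p [494.9 249.3  67. ] z [ 0.001  0.001 -1.   ] ycl deg 93.43 F [-0.4 -0.8 -1.4] op 0.031 g 30.0 q [-0.71  0.28  0.18  1.89 -0.06  0.98  1.13]
[-0.0213 -0.1784]
```

Request:
{"fn": "servo_tool", "kwargs": {"deltas": [[0.0, -0.3, 5, -1.5, 0, 0, 0], [0.0, -0.2, 4, -1.5, 0, 0, 0], [0.0, -0.1, 2, 0, 0, 0, 0], [0.0, -0.1, 2, 0, 0, 0, 0], [0.0, 0, 2, 0, 0, 0, 0], [0.0, 0, 1, 0, 0, 0, 0], [0.0, 0, 0, 0, 0, 0, 0]]}}

```text
time_s: 33.15
position: [0.4939, 0.2623, 0.0631]
ee_rot: [0.09, -3.139, 0.004]
wrist_force: [-1.2, -6.6, 3.3]
opening: 0.027
grasp_force: 30.0
```

Run:
```python
from h import *
s=st();print(loc(s['position']).round(4))
```

```text
t 33.15 p [493.9 262.3  63.1] z [-0.001 -0.003 -1.   ] ycl deg 93.28 F [-1.2 -6.6  3.3] op 0.027 g 30.0 q [-0.72  0.29  0.18  1.87 -0.06  0.98  1.11]
[-0.0215 -0.1653]
```

Request:
{"fn": "servo_tool", "kwargs": {"deltas": [[0.0, 0, -1, -1, 0, 0, 0], [0.0, 0, 0, 0, 0, 0, 0], [0.25, 0, 0, 0, 0, 0, 0], [0.25, 0, 0, 0, 0, 0, 0], [0.25, 0, 0, 30, 0, 0, 0], [0.35, 0, -5, 60, 0, 0, 0], [0.35, 1, -20, 60, 0, 0, 0], [0.35, 1, -50, 40, 0, 0, 0], [0.35, 2, -57, 0, 0, 0, 0], [0.35, 2, -57, 0, 0, 0, 0]]}}

```text
time_s: 34.4
position: [0.5, 0.0748, 0.2514]
ee_rot: [-0.094, 3.138, 0.002]
wrist_force: [1.3, -0.9, 0.3]
opening: 0.35
grasp_force: 0.0
```

Request:
{"fn": "servo_tool", "kwargs": {"deltas": [[0.35, 2, -58, 0, 0, 0, 0], [0.35, 2, -58, 0, 0, 0, 0], [0.35, 1, -58, 0, 0, 0, 0], [0.35, 1, -50, 0, 0, 0, 0], [0.35, 0, -30, 0, 0, 0, 0], [0.35, 0, 0, 0, 0, 0, 0], [0.35, 0, 0, 0, 0, 0, 0]]}}

```text
time_s: 35.28
position: [0.5061, -0.1769, 0.2505]
ee_rot: [-0.094, 3.14, 0.001]
wrist_force: [0.5, 0.3, -0.1]
opening: 0.348
grasp_force: 0.0
```

Request:
{"fn": "servo_tool", "kwargs": {"deltas": [[0.35, -0.5, -3, -50, 0, 0, 0], [0.35, 0, 0, -60, 0, 0, 0], [0.35, 0, 0, -42, 0, 0, 0], [0.35, 0, 0, 0, 0, 0, 0], [0.0, 0, 0, 0, 0, 0, 0], [0.0, 0, 0, 0, 0, 0, 0], [0.0, 0, 0, 0, 0, 0, 0], [0.0, 0, 0, 0, 0, 0, 0], [0.0, 0, 0, 0, 0, 0, 0]]}}

```text
time_s: 36.4
position: [0.5057, -0.1812, 0.0989]
ee_rot: [-0.092, 3.139, 0.0]
wrist_force: [0.2, 1.2, 0.8]
opening: 0.03
grasp_force: 30.0
```

Request:
{"fn": "servo_tool", "kwargs": {"deltas": [[0.0, 0, 0, 10, 0, 0, 0], [0.0, 0, 0, 15, 0, 0, 0], [0.0, -10, -0.6, 2, 0, 0, 0], [0.0, -20, -1.2, 0, 0, 0, 0], [0.0, -20, -1.2, 0, 0, 0, 0], [0.0, -10, -0.6, 20, 0, 0, 0], [0.0, 0, 0, 40, 0, 0, 0], [0.0, 0, 0, 40, 0, 0, 0], [0.0, 0, 0, 30, 0, 0, 0], [0.0, 0, 0, 0, 0, 0, 0]]}}

```text
time_s: 37.65
position: [0.4456, -0.1854, 0.2575]
ee_rot: [-0.091, 3.137, -0.0]
wrist_force: [-0.2, -0.4, -2.5]
opening: 0.033
grasp_force: 30.0
```

Request:
{"fn": "servo_tool", "kwargs": {"deltas": [[0.0, 5, 25, 0, 0, 0, 0], [0.0, 10, 50, 0, 0, 0, 0], [0.0, 11, 55, 0, 0, 0, 0], [0.0, 11, 55, 0, 0, 0, 0], [0.0, 11, 55, 0, 0, 0, 0], [0.0, 8, 40, 0, 0, 0, 0], [0.0, 1, 16, 0, 0, 0, 0], [0.0, 0, 0, 0, 0, 0, 0], [0.0, 0, 0, 0, 0, 0, 0]]}}

```text
time_s: 38.78
position: [0.5021, 0.1092, 0.2552]
ee_rot: [0.088, -3.14, 0.001]
wrist_force: [0.0, 1.1, -1.3]
opening: 0.03
grasp_force: 30.0
```

Run:
```python
from h import *
s=st();print(loc(s['position']).round(4))
c=cam('side');f=cv2.resize(c['img'][120:460,270:570,::-1],(529,600))
cv2.imwrite('pics/p9.png',f)
```

```text
t 38.77 p [502.1 109.2 255.2] z [-0.    -0.001 -1.   ] ycl deg 93.23 F [ 0.   1.1 -1.3] op 0.03 g 30.0 q [-0.57  0.03  0.27  1.75 -0.01  1.36  1.34]
[-0.0223 -0.3186]
```

View pics/p9.png

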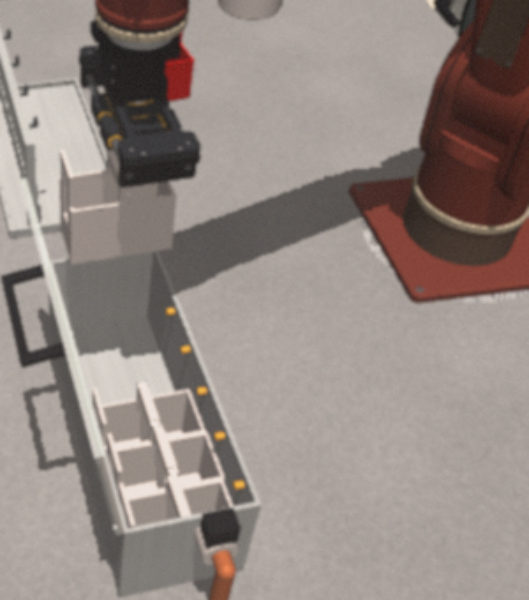

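Three cups are in the row, the last is held over the drop zone, and the rack is empty.

Request:
{"fn": "servo_tool", "kwargs": {"deltas": [[0.0, 0.5, 2, -60, 0, 0, 0], [0.0, 0, 0, -20, 0, 0, 0], [0.0, 0, 0, -15, 0, 0, 0], [0.0, 0, 0, -19, 0, 0, 0], [0.0, 0, 0, 0, 0, 0, 0]]}}

```text
time_s: 39.45
position: [0.5024, 0.1123, 0.141]
ee_rot: [0.09, -3.139, 0.001]
wrist_force: [0.2, -0.2, -1.2]
opening: 0.025
grasp_force: 30.0
```

Request:
{"fn": "servo_tool", "kwargs": {"deltas": [[0.0, 0, 0, -30, 0, 0, 0], [0.0, 0, 0, -30, 0, 0, 0], [0.0, 0, 0, -15, 0, 0, 0], [0.0, 0, 0, 0, 0, 0, 0]]}}

```text
time_s: 39.95
position: [0.5028, 0.113, 0.0666]
ee_rot: [0.092, -3.14, 0.001]
wrist_force: [-0.6, 1.2, -0.4]
opening: 0.033
grasp_force: 30.0
```

Request:
{"fn": "servo_tool", "kwargs": {"deltas": [[0.0, -1.2, 20, 0, 0, 0, 0], [0.0, -1.5, 25, 0, 0, 0, 0], [0.0, -1.2, 20, 0, 0, 0, 0], [0.0, -0.7, 12, 0, 0, 0, 0], [0.0, 0, 0, 0, 0, 0, 0]]}}

```text
time_s: 40.58
position: [0.4983, 0.1909, 0.0668]
ee_rot: [-0.094, 3.14, 0.0]
wrist_force: [0.3, -1.0, -2.0]
opening: 0.033
grasp_force: 30.0
```

Run:
```python
from h import *
s=st();print(loc(s['position']).round(4))
```

```text
t 40.58 p [498.3 190.9  66.8] z [ 0.  0. -1.] ycl deg 93.43 F [ 0.3 -1.  -2. ] op 0.033 g 30.0 q [-0.64  0.24  0.22  1.93 -0.06  0.97  1.24]
[-0.0213 -0.2368]
```

Target is −0.2213, so 15.5 mm to go, and I'll push a little harder.

Request:
{"fn": "servo_tool", "kwargs": {"deltas": [[0.0, -0.3, 5, -1.5, 0, 0, 0], [0.0, -0.3, 5, -1.5, 0, 0, 0], [0.0, -0.2, 3, 0, 0, 0, 0], [0.0, -0.1, 2, 0, 0, 0, 0], [0.0, -0.1, 2, 0, 0, 0, 0], [0.0, 0, 2, 0, 0, 0, 0], [0.0, 0, 0, 0, 0, 0, 0], [0.0, 0, 0, 0, 0, 0, 0]]}}

```text
time_s: 41.58
position: [0.4973, 0.2064, 0.0634]
ee_rot: [0.089, -3.139, 0.005]
wrist_force: [-1.7, -9.4, 1.6]
opening: 0.036
grasp_force: 30.0
```

Run:
```python
from h import *
s=st();print(loc(s['position']).round(4))
```

```text
t 41.58 p [497.3 206.4  63.4] z [-0.001 -0.003 -1.   ] ycl deg 93.24 F [-1.7 -9.4  1.6] op 0.036 g 30.0 q [-0.66  0.25  0.21  1.92 -0.06  0.97  1.2 ]
[-0.0214 -0.2214]
```

Request:
{"fn": "servo_tool", "kwargs": {"deltas": [[0.0, 0, -1.5, -1.5, 0, 0, 0], [0.0, 0, 0, 0, 0, 0, 0], [0.25, 0, 0, 0, 0, 0, 0], [0.25, 0, 0, 0, 0, 0, 0], [0.25, 0, 0, 30, 0, 0, 0], [0.35, 0, -5, 60, 0, 0, 0], [0.35, 1, -20, 60, 0, 0, -5], [0.35, 1, -50, 50, 0, 0, -10], [0.35, 2, -57, 30, 0, 0, -10], [0.35, 2, -57, 30, 0, 0, -10]]}}

```text
time_s: 42.82
position: [0.5029, 0.0272, 0.3152]
ee_rot: [0.863, 3.02, 0.002]
wrist_force: [1.8, 0.6, -0.9]
opening: 0.35
grasp_force: 0.0
```

Request:
{"fn": "servo_tool", "kwargs": {"deltas": [[0.35, 2, -58, 10, 0, 0, -10], [0.35, 2, -40, 0, 0, 0, -10], [0.35, 1, 0, 0, 0, 0, -10], [0.35, 1, 0, 0, 0, 0, -10], [0.35, 0, 0, 0, 0, 0, -10], [0.35, 0, 0, 0, 0, 0, -4.6], [0.35, 0, 0, 0, 0, 0, 0]]}}

```text
time_s: 43.7
position: [0.5091, -0.0694, 0.3238]
ee_rot: [2.146, 2.294, 0.001]
wrist_force: [0.4, 0.5, -0.1]
opening: 0.35
grasp_force: 0.0
```

Run:
```python
from h import *
import pickle
s=st()
D={n:cam(n) for n in("side","top")}
pickle.dump(D,open('d6.pkl','wb'))
f=np.zeros((600,800,3),np.uint8)
f[:330,:750]=cv2.resize(D['top']['img'][220:293,130:296,::-1],(750,330),interpolation=cv2.INTER_CUBIC)
f[330:600,:267]=cv2.resize(D['side']['img'][210:450,240:477,::-1],(267,270))
cv2.imwrite('pics/p10.png',f)
```

```text
t 43.7 p [509.1 -69.4 323.8] z [ 0.  0. -1.] ycl deg 3.83 F [ 0.4  0.5 -0.1] op 0.35 g 0.0 q [-0.43  0.    0.49  1.65 -0.    1.49  0.12]
```

View pics/p10.png

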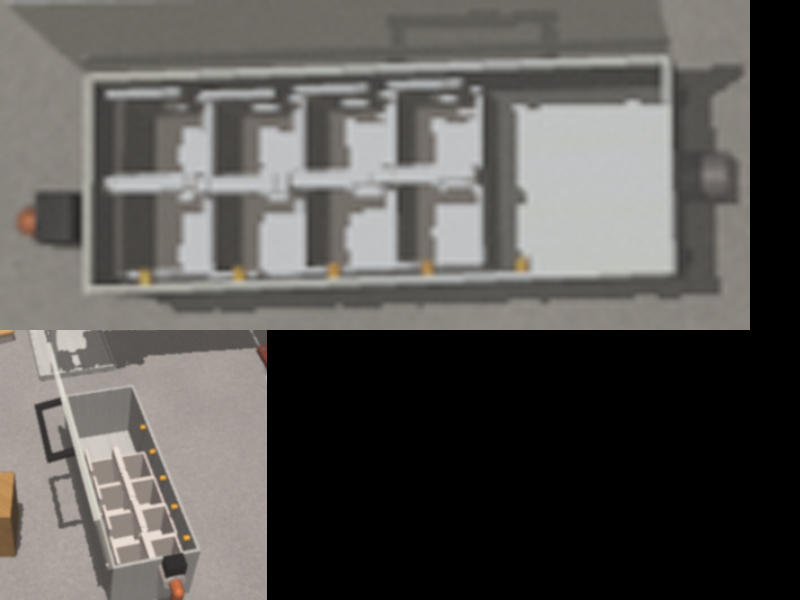

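All four cups are in one straight row; the handle line runs (105,184)–(478,176) in the crop. A numeric check of the row ends, plus the lid handle by triangulation.

Run:
```python
import pickle
from h import *
D=pickle.load(open('d6.pkl','rb'));T,S=D['top'],D['side']
c=lambda x,y:((x+.5)/(750/166)+129.5,(y+.5)/(330/73)+219.5)
for n,p,z in(('h+y',(105,184),.108),('h-y',(478,176),.108),('-y wall front',(483,262),.08),('-y wall rear',(483,100),.08)):
    print(n,loc(onz(T,c(*p),z)).round(4))
# measured handle pose at the arc end vs hinge geometry -> lid angle
H=np.array([.6427,.2695]);l=loc(H);z=.2179+.0187
print('handle local x,z',l,z,'phi',np.pi-np.arctan2(z-.127,l[0]-.065)-np.arctan2(.045,.120))
q=lambda x,y:(240+x*237/267.,210+(y-330)*240/270.)
for P in((.6427,.2695,.2366),(.6453,.2246,.2366),(.64,.3144,.2366)): print(proj(S,P).round(1))
print('pix bar',q(37,405),q(48,460))
```

```text
h+y [ 0.0002 -0.0026]
h-y [-0.002  -0.2262]
-y wall front [-0.0526 -0.2243]
-y wall rear [ 0.0471 -0.2257]
handle local x,z [ 0.12747999 -0.16690737] 0.2366 phi 1.7301492189540175
[278.7 301.5]
[274.2 281.9]
[283.6 322.5]
pix bar (272.8426966292135, 276.6666666666667) (282.60674157303373, 325.55555555555554)
```

Request:
{"fn": "servo_tool", "kwargs": {"deltas": [[0.3, 15, 45, 14, 0, 0, 0], [0.3, 20, 50, 0, 0, 0, 0], [0.3, 20, 50, 0, 0, 0, 0], [0.3, 20, 50, 0, 0, 0, 0], [0.3, 20, 50, 0, 0, 0, 0], [0.3, 20, 50, 0, 0, 0, 0], [0.3, 18, 44, 0, 0, 0, 0], [0.3, 0, 0, 0, 0, 0, 0]]}}

```text
time_s: 44.8
position: [0.6414, 0.2743, 0.3352]
ee_rot: [-2.137, -2.3, 0.003]
wrist_force: [0.3, -0.2, 0.0]
opening: 0.298
grasp_force: 0.0
```

Request:
{"fn": "servo_tool", "kwargs": {"deltas": [[0.3, 0.6, 0, -40, 0, 0, 0], [0.3, 0, 0, -40, 0, 0, 0], [0.3, 0, 0, -38, 0, 0, 0], [0.3, 0, 0, 0, 0, 0, 0], [0.0, 0, 0, 0, 0, 0, 0], [0.0, 0, 0, 0, 0, 0, 0], [0.0, 0, 0, 0, 0, 0, 0], [0.0, 0, 0, 0, 0, 0, 0]]}}

```text
time_s: 45.8
position: [0.6437, 0.2694, 0.2218]
ee_rot: [2.147, 2.292, 0.005]
wrist_force: [0.6, 0.3, 5.9]
opening: 0.104
grasp_force: 30.0
```

Run:
```python
from h import *
r=np.hypot(.120,.045);a0=np.arctan2(.045,.120)
phi=np.linspace(1.73,0,17);x=-r*np.cos(a0+phi)*1000;z=r*np.sin(a0+phi)*1000
print([[0.0,round((x[k+1]-x[k])*np.cos(psi),1),round((x[k+1]-x[k])*np.sin(psi),1),round(z[k+1]-z[k],1),0,0,0] for k in range(16)])
```

```text
[[0.0, np.float64(-12.4), np.float64(-0.7), np.float64(6.2), 0, 0, 0], [0.0, np.float64(-13.0), np.float64(-0.8), np.float64(4.8), 0, 0, 0], [0.0, np.float64(-13.4), np.float64(-0.8), np.float64(3.4), 0, 0, 0], [0.0, np.float64(-13.7), np.float64(-0.8), np.float64(1.9), 0, 0, 0], [0.0, np.float64(-13.8), np.float64(-0.8), np.float64(0.4), 0, 0, 0], [0.0, np.float64(-13.8), np.float64(-0.8), np.float64(-1.1), 0, 0, 0], [0.0, np.float64(-13.6), np.float64(-0.8), np.float64(-2.5), 0, 0, 0], [0.0, np.float64(-13.2), np.float64(-0.8), np.float64(-4.0), 0, 0, 0], [0.0, np.float64(-12.7), np.float64(-0.8), np.float64(-5.4), 0, 0, 0], [0.0, np.float64(-12.1), np.float64(-0.7), np.float64(-6.8), 0, 0, 0], [0.0, np.float64(-11.3), np.float64(-0.7), np.float64(-8.0), 0, 0, 0], [0.0, np.float64(-10.3), np.float64(-0.6), np.float64(-9.2), 0, 0, 0], [0.0, np.float64(-9.3), np.float64(-0.5), np.float64(-10.3), 0, 0, 0], [0.0, np.float64(-8.1), np.float64(-0.5), np.float64(-11.2), 0, 0, 0], [0.0, np.float64(-6.9), np.float64(-0.4), np.float64(-12.0), 0, 0, 0], [0.0, np.float64(-5.5), np.float64(-0.3), np.float64(-12.7), 0, 0, 0]]
```

Request:
{"fn": "servo_tool", "kwargs": {"deltas": [[0.0, -12.4, -0.7, 6.2, 0, 0, 0], [0.0, -13, -0.8, 4.8, 0, 0, 0], [0.0, -13.4, -0.8, 3.4, 0, 0, 0], [0.0, -13.7, -0.8, 1.9, 0, 0, 0], [0.0, -13.8, -0.8, 0.4, 0, 0, 0], [0.0, -13.8, -0.8, -1.1, 0, 0, 0], [0.0, -13.6, -0.8, -2.5, 0, 0, 0], [0.0, -13.2, -0.8, -4, 0, 0, 0]]}}

```text
time_s: 46.8
position: [0.5351, 0.263, 0.2289]
ee_rot: [2.147, 2.293, 0.001]
wrist_force: [1.9, 1.5, 4.4]
opening: 0.101
grasp_force: 30.0
```

Request:
{"fn": "servo_tool", "kwargs": {"deltas": [[0.0, -12.7, -0.8, -5.4, 0, 0, 0], [0.0, -12.1, -0.7, -6.8, 0, 0, 0], [0.0, -11.3, -0.7, -8, 0, 0, 0], [0.0, -10.3, -0.6, -9.2, 0, 0, 0], [0.0, -9.3, -0.5, -10.3, 0, 0, 0], [0.0, -8.1, -0.5, -11.2, 0, 0, 0], [0.0, -6.9, -0.4, -12, 0, 0, 0], [0.0, -3.5, -0.2, -8, 0, 0, 0], [0.0, 0, 0, 0, 0, 0, 0]]}}

```text
time_s: 47.92
position: [0.4605, 0.2587, 0.1564]
ee_rot: [-2.146, -2.293, 0.002]
wrist_force: [2.0, 6.2, -4.3]
opening: 0.102
grasp_force: 30.0
```

Run:
```python
from h import *
st()
```

```text
t 47.92 p [460.5 258.7 156.4] z [-0.001 -0.    -1.   ] ycl deg 3.78 F [ 2.   6.2 -4.3] op 0.102 g 30.0 q [-0.82  0.13  0.24  1.86 -0.03  1.16 -0.5 ]
```

Request:
{"fn": "servo_tool", "kwargs": {"deltas": [[0.0, -0.5, 0, -3, 0, 0, 0], [0.0, 0, 0, -3, 0, 0, 0], [0.0, 0, 0, 0, 0, 0, 0]]}}

```text
time_s: 48.3
position: [0.4597, 0.2587, 0.1534]
ee_rot: [-2.146, -2.292, 0.002]
wrist_force: [-11.4, -0.4, 23.5]
opening: 0.102
grasp_force: 30.0
```

Request:
{"fn": "servo_tool", "kwargs": {"deltas": [[0.3, 0, 0, 0, 0, 0, 0], [0.3, 0, 0, 0, 0, 0, 0], [0.3, 0, 0, 20, 0, 0, 0], [0.3, 0, 0, 50, 0, 0, 0], [0.3, 0, 0, 50, 0, 0, 0], [0.3, 0, -40, 20, 0, 0, 0], [0.3, 0, -55, 0, 0, 0, 0], [0.3, 0, -55, 0, 0, 0, 0], [0.3, 10, -58, 0, 0, 0, 0], [0.3, 10, -58, 0, 0, 0, 0]]}}

```text
time_s: 49.55
position: [0.4804, -0.0099, 0.2913]
ee_rot: [-2.148, -2.292, 0.001]
wrist_force: [0.8, 0.1, 0.1]
opening: 0.296
grasp_force: 0.0
```

Request:
{"fn": "servo_tool", "kwargs": {"deltas": [[0.3, 5, -40, 0, 0, 0, 0], [0.3, 0, -40, 0, 0, 0, 0], [0.3, 0, 0, 0, 0, 0, 0]]}}

```text
time_s: 49.92
position: [0.485, -0.0914, 0.2913]
ee_rot: [-2.155, -2.286, 0.003]
wrist_force: [0.3, -0.4, -0.3]
opening: 0.297
grasp_force: 0.0
```

Run:
```python
from h import *
import pickle
s=st()
D={n:cam(n) for n in("side","top")}
pickle.dump(D,open('d7.pkl','wb'))
f=np.zeros((600,800,3),np.uint8)
f[:300,:680]=cv2.resize(D['top']['img'][220:295,130:300,::-1],(680,300),interpolation=cv2.INTER_CUBIC)
f[300:600,:300]=cv2.resize(D['side']['img'][210:450,240:480,::-1],(300,300))
cv2.imwrite('pics/p11.png',f)
D0=pickle.load(open('d0.pkl','rb'))
# handle column/row shift since start (lid-shut reference), side and top
for n,(r0,r1,q0,q1) in(('side',(280,345),365,) and ('side',(280,345,365,400)),('top',(270,285,180,245))):
    for d in(D0,D):
        m=d[n]['img'].max(2)[r0:r1,q0:q1]<(70);y,x=np.where(m);print(n,(x.mean()+q0).round(2),(y.mean()+r0).round(2),len(x))
```

```text
t 49.92 p [485.  -91.4 291.3] z [-0.001 -0.001 -1.   ] ycl deg 3.39 F [ 0.3 -0.4 -0.3] op 0.297 g 0.0 q [-0.52 -0.05  0.6   1.75  0.03  1.43  0.14]
side 381.45 312.6 286
side 381.54 312.79 280
top 210.75 278.26 116
top 211.62 278.46 84
```

View pics/p11.png

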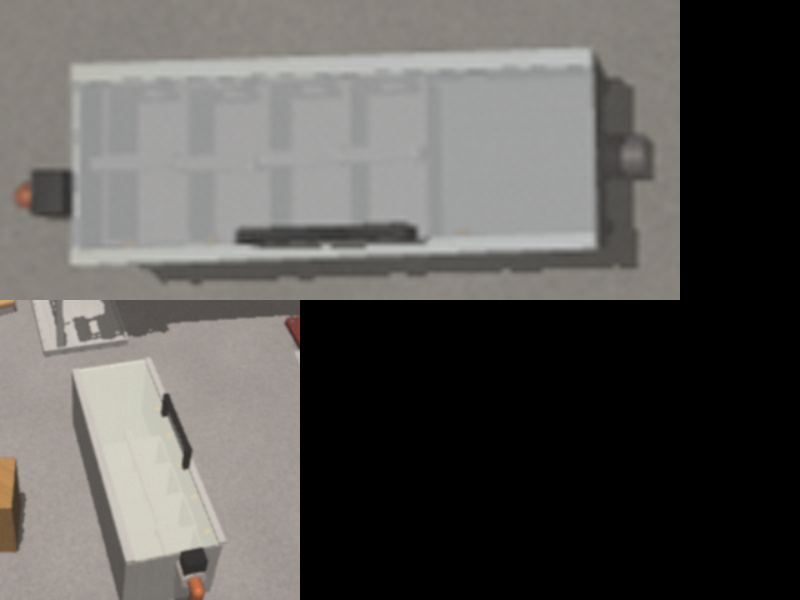

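The lid's handle is back at its start pixels to within about 0.2 px in the side view, so the lid is shut. The row of four is intact under the clear lid.

```bash
python3 -c "
from bench import ctrl
print(ctrl.close_job())"
```

```text
the job is handed in; nothing more can be done
None
```

The job is handed in: all four cups (cup1 and the three from the rack) stand in one tight row against the inlet end wall and the lid is shut, as my last measurements and pictures show; no verdict came back.

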